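Load the chocolate display case and mark it ready

TASK

Pull the clear front of the display case all the way down, stand every jar of chocolate that is on the bench upright inside the case, and push the front fully shut again with all the jars still standing. Once it is shut, hang the yellow saddle marker over the steel rail to show that the case is ready. Leave the chocolate figures and the gift box where they are.

Things in the scene. Friction and masses are not known exactly. Their poses are not given: they have to be found in the camera images.
- case: white display case, fixed: plinth 150 mm deep (x), 290 wide (y), 35 high; its top is the tray floor where jars stand. Origin: centre of the underside. Local -x is the front (faces the robot's left), +x the back, z up. Back lip 24 mm above the floor, inner face at x = +65 mm; end cheeks 55 mm above the floor, inner faces at y = +-139 mm.
- case_floor (a point): on the tray floor, the middle of the row where the jars fit side by side (along the case's y); at x = +22 mm, y = 0, z = 35 mm of the case. Jars up to about 12 mm off that row still let the front shut; keep jar centres at least 62 mm apart.
- front (a joint): clear front panel with dark edges, hinged along its bottom edge; 0 = shut (leaning back 0.47 rad over the tray), grows as it is pulled forward and down, 1.9 = fully open (nearly flat, in front of the case). Stiff hinge: stays where it is left, about 2 N at the handle. It may start a little ajar.
- front_hinge (a point): middle of the hinge line; on the case at x = -70 mm, y = 0, z = 35 mm, the line runs along the case's y
- front_handle (a point): middle of the red handle bar, 175 mm from the hinge line, parallel to it; a round bar 10 mm thick, 120 mm long, in the panel's plane, with a 45 mm free gap between it and the top edge of the panel (panel 5 mm thick, 274 mm wide)
- jar1: jar of chocolate, dark brown with a white cap; 58 mm diameter, 88 mm tall, straight-sided up to 58 mm with a narrower cap on top, heavy base, about 0.3 kg; origin at the centre of its underside, z axis up through the cap. May be absent.
- jar2: jar of chocolate, milk brown with a brass cap; 58 mm diameter, 88 mm tall, straight-sided up to 58 mm with a narrower cap on top, heavy base, about 0.3 kg; origin at the centre of its underside, z axis up through the cap. May be absent.
- jar3: jar of chocolate, cream with a red cap; 58 mm diameter, 88 mm tall, straight-sided up to 58 mm with a narrower cap on top, heavy base, about 0.3 kg; origin at the centre of its underside, z axis up through the cap. May be absent.
- jar4: jar of chocolate, dark brown with a green cap; 58 mm diameter, 88 mm tall, straight-sided up to 58 mm with a narrower cap on top, heavy base, about 0.3 kg; origin at the centre of its underside, z axis up through the cap. May be absent.
- marker: yellow upside-down U standing on two legs: legs 60 mm tall, 70 wide (local y), 4 thick, 30 mm gap between them along local x; roof 5 mm thick, underside 60 mm above the origin; on it a black grip fin 12 mm thick (x), 40 long (y), 35 tall (top at 100 mm). Origin: between the leg ends. Green disc on each leg. 0.12 kg.
- rail: steel rail, fixed: horizontal bar along local y on two posts 200 mm apart, bar 12 mm thick, its axis 115 mm above the bench; round feet 70 mm wide. Origin: on the bench below the middle of the bar.
- rail_mid (a point): middle of the rail's bar, on its axis; axes as the rail's
- figure1: milk chocolate snowman, 64 mm wide, 112 mm tall; bystander; origin under its centre
- figure2: dark chocolate snowman, same size; bystander; origin under its centre
- giftbox: white gift box with a red band, 100 x 120 x 50 mm; bystander; origin under its centre
There are look-alikes about, which are no part of the job. Of the things that look like the jar3, the largest one is meant.

How it is judged (in metres and radians):
On the way, in this order (a step that is already met when the one before it is completed fails the run):
1. the front is pulled all the way down (value of joint front above 1.75 rad), for 0.2 s.
2. every jar present stands upright in the case, let go, with the front still down (x of jar1 in the frame of case between -0.04 and 0.06 m and y of jar1 in the frame of case between -0.13 and 0.13 m and z of jar1 in the frame of case between 0.028 and 0.045 m and angle between each of jar1, jar2, jar3, jar4's own z axis and vertical below 0.1 rad and linear speed of each of jar1, jar2, jar3, jar4 below 0.03 m/s and x of jar2 in the frame of case between -0.04 and 0.06 m and y of jar2 in the frame of case between -0.13 and 0.13 m and z of jar2 in the frame of case between 0.028 and 0.045 m and x of jar3 in the frame of case between -0.04 and 0.06 m and y of jar3 in the frame of case between -0.13 and 0.13 m and z of jar3 in the frame of case between 0.028 and 0.045 m and x of jar4 in the frame of case between -0.04 and 0.06 m and y of jar4 in the frame of case between -0.13 and 0.13 m and z of jar4 in the frame of case between 0.028 and 0.045 m and contact force between each of jar1, jar2, jar3, jar4 and the fingers below 0.1 N and value of joint front above 1.4 rad), for 0.2 s.
3. the front is fully shut with the jars inside (value of joint front below 0.08 rad and x of jar1 in the frame of case between -0.04 and 0.06 m and y of jar1 in the frame of case between -0.13 and 0.13 m and z of jar1 in the frame of case between 0.028 and 0.045 m and angle between each of jar1, jar2, jar3, jar4's own z axis and vertical below 0.1 rad and linear speed of each of jar1, jar2, jar3, jar4 below 0.03 m/s and x of jar2 in the frame of case between -0.04 and 0.06 m and y of jar2 in the frame of case between -0.13 and 0.13 m and z of jar2 in the frame of case between 0.028 and 0.045 m and x of jar3 in the frame of case between -0.04 and 0.06 m and y of jar3 in the frame of case between -0.13 and 0.13 m and z of jar3 in the frame of case between 0.028 and 0.045 m and x of jar4 in the frame of case between -0.04 and 0.06 m and y of jar4 in the frame of case between -0.13 and 0.13 m and z of jar4 in the frame of case between 0.028 and 0.045 m), for 0.2 s.
4. the marker hangs over the rail (x of marker in the frame of rail_mid between -0.022 and 0.022 m and y of marker in the frame of rail_mid between -0.08 and 0.08 m and z of marker in the frame of rail_mid between -0.068 and -0.04 m and angle between marker's own z axis and vertical below 0.35 rad and angle between the y axis of marker and the y axis of rail, either way round below 0.4 rad), for 0.2 s.
At the end, for the whole second after the job is handed in: The front is shut (joint under 0.08 rad); every jar present stands on the case's tray (tilt under 0.1 rad), at rest; the marker straddles the rail's bar (within 80 mm of its middle along the bar, legs either side, turned under 0.4 rad from it, tilt under 0.35 rad) and is still (all of step 3 and all of step 4 and linear speed of marker below 0.05 m/s); the robot touches nothing.
It fails at once if the milk chocolate figure is moved by more than 40 mm or knocked over (distance of figure1 from where it was at the start of the episode above 0.04 m or angle between figure1's own z axis and vertical above 0.5 rad).
It fails at once if the dark chocolate figure is moved by more than 40 mm or knocked over (distance of figure2 from where it was at the start of the episode above 0.04 m or angle between figure2's own z axis and vertical above 0.5 rad).
It fails at once if the gift box is moved by more than 40 mm or knocked over (distance of giftbox from where it was at the start of the episode above 0.04 m or angle between giftbox's own z axis and vertical above 0.5 rad).
Of jar1, jar2, jar3, jar4 only 2 to 4 are there at a start; the rules pass over those that are not, and their reading is None.
At some moment in a run one of jar1, jar2, jar3, jar4 may be knocked a few centimetres aside while the robot is not near it.
It also fails if it takes over 210 s, if anything falls off the work surface, if the arm or the gripper's body presses on something with over 40 N, if the wrist force passes 120 N, or if a joint passes its speed limit or range.

ROBOT

A 6-joint arm with a two-finger parallel gripper is mounted at the origin on the work surface. World frame = base frame: x ahead of the robot, y to its left, z up, the work surface at z = 0. Lengths are in m, angles in degrees, forces in N, time in s.
With the tool pointing down it reaches from about 0.4 to 0.825 m from the base axis. Payload 7 kg.
Tool frame: the origin (TCP) lies between the finger pads; the fingertips stand 22 mm ahead of it and the grasp point (between the pads) lies 3 mm ahead of it; z points along the fingers, y is the line along which they close (so a half turn about z gives the same grasp; the last joint's range is limited). The gripper opens to 88 mm and grips with 3 to 60 N. Pads are 19 mm wide; open, the fingers measure 130 mm over their backs; the gripper's body (78 mm by 193 mm) begins 47 mm behind the grasp point.
Start: joints at [93.627, 20.546, 0.682, 0, -70.136, -16.507], TCP at [0.15, 0.658, 0.249] pointing down, gripper open.
Joint ranges: [-176.03, 176.03], [-82.01, 121.73], [-58.28, 71.71], [-173.87, 95.51], [-174.79, -0.11], [-173.66, 173.66]. Speed limits (degrees/s): [136.94, 136.94, 172.46, 180, 180, 180].

INTERFACE

Orientations are given as [roll, pitch, yaw] about the fixed x, y, z axes, in that order (R = Rz(yaw) Ry(pitch) Rx(roll)).
In Python, from plant import r, vision gives the robot as it stands.
- The arm moves only by the shell command python3 -m pendant 'ROWS' [FORCE]. ROWS is JSON, a list that holds one entry, the list of rows, each a list of 7 numbers: the shift along the tool's x, y, z scaled (see below), then the turn, a rotation vector about the tool's x, y, z scaled (see below), then the opening, from -1 (shut) to 1 (fully open). In form: [[[x, y, z, wx, wy, wz, fingers], ...]]. A call has exactly 8 rows; each row shifts and turns the commanded pose from where the row before left it, along the tool's axes as they then stand; what a row does not reach is not made up. The controller multiplies each number of a shift by 20 mm and each number of a turn by 4 degrees. A row lasts 1/10 s, in which the tool goes at most 50 mm and 8.59 degrees, less where a joint would pass 70% of its speed; a pose out of reach is approached as far as the arm can. A call with a number of a shift or a turn outside -1 to 1 is refused whole. A call with a gripper value outside its range is refused whole. The fingers move at their own pace and stop on an object; FORCE is the grip in N (left out, the last holds). Time passes only in rows, so rows that do not move let the fingers close, or fill a call up. It gives the time, the measured TCP pose, the force, the opening and the grip force at its end, in the units of the state.
- r.get_state(): the state, without advancing time (a new reading comes with each control period).
- vision.capture(name): name is "scene" or "top" or "wrist"; returns a dict with "frame" (384x512x3 uint8, blue, green, red), "depth" (384x512 float32, m along the optical axis (not along the pixel's ray), 0 where there is no reading), "camera_matrix" (3x3 intrinsics, pixels), "extrinsics" (4x4, takes a point from world to camera coordinates); the wrist camera has in their place "hand_eye" (4x4, takes a point from camera to tool coordinates, whose origin is the TCP and whose axes are the flange's). Camera axes: x right, y up, looking along -z (the intrinsics and any distortion apply to the point x, -y, -z); pixel columns grow to the right and rows downward; lengths in m; the calibration is good to about 2 mm. The wrist camera is an equidistant fisheye: a pixel r from the principal point sees the ray r / f radians off the axis. A picture is of the moment at which its call begins: read the wrist's pose just before it.
- r.close_job(): hands the job in; it is judged then, once.
The state is a dict: "time_s": time; "joints": joint angles; "qd": joint speeds; "joint_torque": joint torques, N m; "tcp_pos": TCP position; "eef_rot": TCP orientation; "contact_force": force on the tool from outside, world axes, zero at the start; "moment": the same for the moment, N m; "gripper_width": finger opening in m; "gripper_force": force on a finger pad.
Only numpy, scipy, OpenCV 4.12 (cv2) and the standard library are available. Lean on these libraries where they do the work, as an engineer would, in place of code of your own. Each camera call takes 0.05 s, during which the arm holds its last target. There are 200 camera calls.

## Working session

There is one attempt and no reset: what is moved stays moved. The work goes in short steps, Python scripts to look and compute and a shell command to move; the robot and the scene stay as the last step left them, time stands still between calls to the robot, and variables do not carry over. Pictures are saved under pics/ and viewed, at most 14 in all, crops included, and the job is handed in when it is done.

```bash
ls; mkdir -p pics; cat > h.py <<'E'
import numpy as np, cv2
from plant import r, vision
from scipy.spatial.transform import Rotation as R
def cap(n):
    s=r.get_state(); return s,vision.capture(n)
def cloud(c):
    K=c["camera_matrix"];E=c["extrinsics"];d=c["depth"]
    v,u=np.mgrid[0:384,0:512]
    p=np.stack([(u-K[0,2])/K[0,0]*d,-(v-K[1,2])/K[1,1]*d,-d,np.ones_like(d)],-1)
    return (p@np.linalg.inv(E).T)[...,:3]
E
python3 - <<'E'
from h import *
print(r.get_state())
for n in("scene","top"):
    s,c=cap(n); cv2.imwrite(f"pics/{n}0.png",cv2.resize(c["frame"],(800,600))); np.savez(f"{n}0.npz",**c)
    print(n,c["camera_matrix"],c["extrinsics"],[k for k in c])
E
```

```text
pics
{'time_s': 0.0, 'joints': array([ 9.36281802e+01,  2.05930019e+01,  6.33336610e-01, -2.15474689e-02,
       -7.01352555e+01, -1.65067687e+01]), 'qd': array([ 0.01681217,  0.0890974 ,  0.06788445,  0.01948964, -0.02131673,
        0.00526849]), 'joint_torque': array([-2.90268881e-04, -5.82716775e+01,  2.93048126e+01,  6.99684799e+00,
        6.86174812e-03, -1.63386785e-04]), 'tcp_pos': array([0.15036343, 0.65757086, 0.24759716]), 'eef_rot': array([ 1.79903236e+02, -7.55159166e-03, -1.28859208e+01]), 'contact_force': array([-0.43104598,  1.05685934,  0.39390048]), 'moment': array([ 0.00433979, -0.02375131,  0.00191949]), 'gripper_force': 0.0, 'gripper_width': 0.08782986298226873}
scene [[413.12120094   0.         253.83283257]
 [  0.         413.12120094 189.55114986]
 [  0.           0.           1.        ]] [[ 0.0411126   0.99914501  0.00435895 -0.08416842]
 [-0.52986186  0.01810357  0.84789072  0.17042132]
 [ 0.84708687 -0.03716864  0.53015312 -1.58532964]
 [ 0.          0.          0.          1.        ]] ['frame', 'depth', 'camera_matrix', 'extrinsics']
top [[361.19156537   0.         255.19884409]
 [  0.         361.19156537 190.52863678]
 [  0.           0.           1.        ]] [[ 0.02465289 -0.99956084 -0.01644252  0.0512356 ]
 [ 0.9865741   0.02166986  0.16187023 -0.56958106]
 [-0.16144283 -0.02021234  0.98667506 -0.90102757]
 [ 0.          0.          0.          1.        ]] ['frame', 'depth', 'camera_matrix', 'extrinsics']
```

View pics/scene0.png

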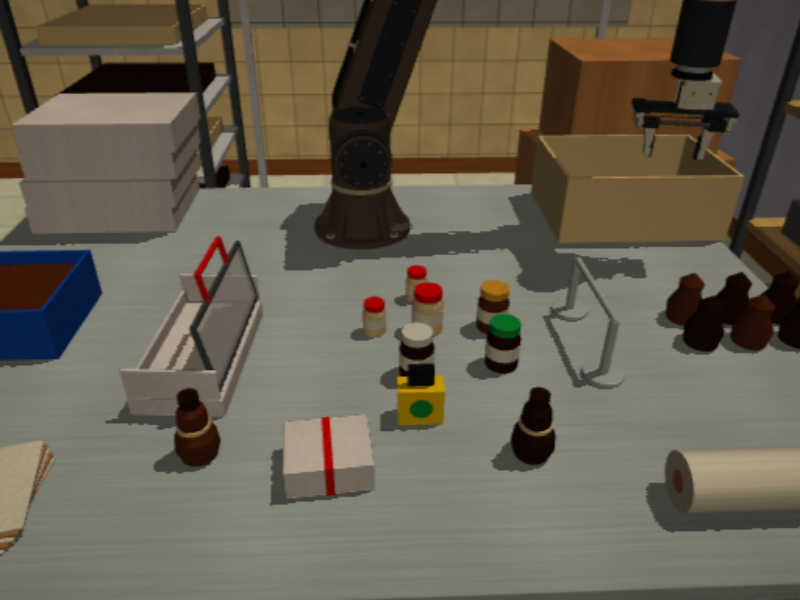

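View pics/top0.png

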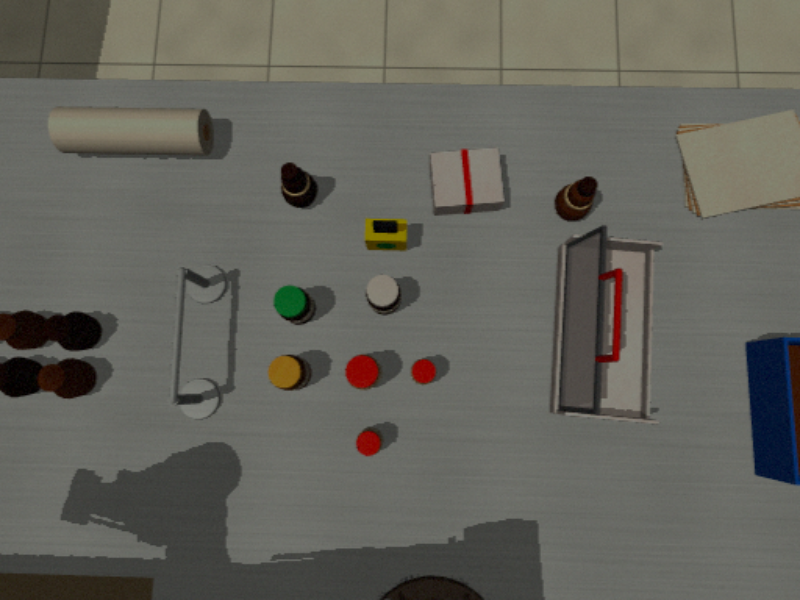

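All four jars look present. In top-view pixels they are: white cap (383,293), brass cap (287,371) and green cap (291,302). There are three red caps, at (362,371), (424,371) and (369,442). The one at (362,371) is the largest, so it is jar3, and the other two are look-alikes. The marker is at (386,235), the rail at (180,335) and the case handle at (615,315). Next I'll measure.

```bash
cat >> h.py <<'E'
def hsv(c): return cv2.cvtColor(c["frame"],cv2.COLOR_BGR2HSV)
def blobs(m,P,amin=25):
    n,l,st,ce=cv2.connectedComponentsWithStats(m.astype(np.uint8))
    out=[]
    for i in range(1,n):
        if st[i,4]<amin: continue
        q=P[l==i]; out.append((ce[i].round(1),st[i,4],np.median(q,0).round(4),(np.percentile(q,97,0)-np.percentile(q,3,0)).round(3),np.percentile(q[:,2],90).round(3)))
    return out
RNG={"red":((0,150,80),(8,255,255)),"green":((60,120,50),(85,255,255)),"yellow":((24,180,90),(34,255,255)),"brass":((14,150,120),(22,255,255))}
E
python3 - <<'E'
from h import *
for n in("top","scene"):
    c=dict(np.load(n+"0.npz"));P=cloud(c);H=hsv(c)
    for k,(a,b) in RNG.items():
        for o in blobs(cv2.inRange(H,a,b)>0,P): print(n,k,*o)
    if n=="top":
        # white cap: pixels near (383,293)/1.5625
        cx,cy=245,188; w=P[cy-16:cy+17,cx-16:cx+17].reshape(-1,3); w=w[w[:,2]>.08]; print("white",np.median(w,0),np.ptp(w,0),(w.max(0)+w.min(0))/2)
        z=P[...,2]
        print("obj heights >0.02:")
        for o in blobs((z>.02)&(np.abs(P[...,1])<.6)&(P[...,0]>.25),P,60): print(*o)
E
```

```text
top red [298.4 113.3] 138 [ 0.7808 -0.0461  0.0514] [0.094 0.014 0.006] 0.053
top red [394.1 203.2] 267 [ 0.5208 -0.2373  0.2116] [0.122 0.018 0.029] 0.214
top red [231.  237.5] 340 [0.4438 0.1201 0.088 ] [0.046 0.045 0.007] 0.09
top red [271.  237.2] 180 [0.4474 0.0214 0.0651] [0.033 0.034 0.008] 0.067
top red [235.3 283.5] 184 [0.3321 0.1078 0.065 ] [0.032 0.035 0.007] 0.067
top green [184.9 192.4] 314 [0.5518 0.2398 0.0884] [0.044 0.044 0.006] 0.09
top yellow [246.4 147.8] 229 [0.6745 0.089  0.0655] [0.037 0.066 0.006] 0.068
top brass [181.3 237.5] 310 [0.4395 0.2428 0.0881] [0.042 0.042 0.006] 0.09
white [0.57272579 0.08991882 0.08851681] [0.18282668 0.06955305 0.90165818] [0.5066197 0.0801205 0.531233 ]
obj heights >0.02:
[97.3 83.5] 2180 [0.8468 0.4992 0.0733] [0.068 0.177 0.048] 0.081
[298.4 114.8] 1738 [ 0.777  -0.0462  0.0507] [0.098 0.115 0.025] 0.053
[190.2 118.6] 508 [0.7515 0.2397 0.0663] [0.042 0.051 0.089] 0.113
[368.7 126.9] 548 [ 0.7377 -0.2271  0.0664] [0.044 0.048 0.09 ] 0.113
[247.  148.7] 493 [0.675  0.0873 0.0655] [0.038 0.066 0.076] 0.1
[386.7 209.5] 7191 [ 0.5
[... 886 characters left out ...]
3.6 187.2] 214 [0.455  0.1209 0.0885] [0.045 0.045 0.017] 0.09
scene red [239.1 194.6] 115 [0.4543 0.0234 0.0657] [0.033 0.034 0.012] 0.068
scene red [209.6 291.8] 260 [ 0.811  -0.0433  0.0512] [0.097 0.017 0.048] 0.053
scene green [323.1 208. ] 241 [0.5641 0.2408 0.0888] [0.046 0.043 0.014] 0.091
scene green [269.1 261.4] 108 [0.6991 0.0913 0.0338] [0.006 0.028 0.029] 0.045
scene brass [395.5  30.7] 979 [-0.8496  0.8704  0.2503] [0.363 0.386 0.005] 0.252
scene brass [462.5  99.3] 33 [-0.6992  1.2616 -0.0823] [0.087 0.039 0.006] -0.08
scene brass [491.1 141.9] 100 [-0.4163  1.3031 -0.2034] [0.055 0.104 0.009] -0.2
scene brass [316.6 183.6] 136 [0.4407 0.2438 0.0895] [0.044 0.044 0.005] 0.091
```

```bash
python3 - <<'E'
from h import *
c=dict(np.load("top0.npz"))
f=c["frame"]; a=cv2.resize(f[170:300,160:300],None,fx=3,fy=3); b=cv2.resize(f[135:285,340:430],None,fx=2.6,fy=2.6)
h=max(a.shape[0],b.shape[0]); o=np.zeros((h,a.shape[1]+b.shape[1],3),np.uint8);o[:a.shape[0],:a.shape[1]]=a;o[:b.shape[0],a.shape[1]:]=b
cv2.imwrite("pics/crop1.png",o)
E
```

```text
(no output)
```

View pics/crop1.png

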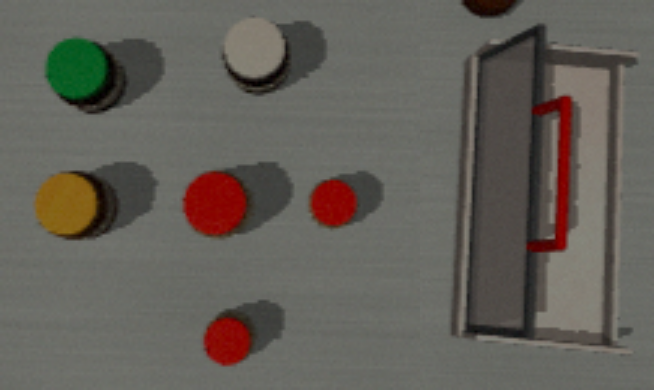

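The crop confirms it: green (78,70), white (255,48), brass (68,204), and the large red cap (215,203), which is jar3. The small reds at (334,203) and (228,341) are decoys. Next I need the case pose and the rail pose.

```bash
python3 - <<'E'
from h import *
c=dict(np.load("top0.npz"));P=cloud(c);H=hsv(c)
def line(q):
    m=q.mean(0); u=np.linalg.svd(q-m,full_matrices=False)[2][0]; u*=np.sign(u[0]); return m.round(4),np.degrees(np.arctan2(u[1],u[0])).round(2),u.round(3)
q=P[cv2.inRange(H,*RNG["red"])>0]; h=q[(q[:,1]<-.2)&(q[:,2]>.2)]
# bar only: drop arms
print("handle",line(h[(np.abs(h[:,1]-np.median(h[:,1]))<.008)]),h.min(0),h.max(0))
z=P[...,2]; inC=(P[...,1]<-.15)&(P[...,1]>-.42)&(P[...,0]>.3)&(P[...,0]<.72)
for nm,a,b in(("lip",.05,.066),("cheek",.083,.097),("floor",.03,.042)):
    m=inC&(z>a)&(z<b); 
    if nm=="lip":
        q=P[m&(P[...,1]<-.325)]; print(nm,len(q),line(q),q.min(0),q.max(0))
    elif nm=="floor":
        q=P[m]; print(nm,len(q),np.percentile(q,[1,50,99],axis=0).round(3).tolist())
        f=q[q[:,1]>-.215]; print(" frontfloor",len(f),line(f),f.max(0))
    else:
        for s in(-1,1):
            q=P[m&((P[...,0]-.52)*s>.1)]; q=q[np.abs(q[:,0]-np.median(q[:,0]))<.01]; print(nm,len(q),line(q),q.min(0),q.max(0))
m=(z>.1)&(P[...,1]>.36)&(P[...,1]<.45)&(P[...,0]>.3)&(P[...,0]<.7)
q=P[m]; print("rail",line(q),q.min(0),q.max(0))
m=(z>.004)&(z<.018)&(P[...,1]>.3)&(P[...,1]<.45)&(P[...,0]>.3)&(P[...,0]<.7)
for o in blobs(m,P): print("feet",*o)
v=P[cv2.inRange(H,*RNG["yellow"])>0]; print("marker top rect",cv2.minAreaRect((v[v[:,2]>.058][:,:2]*1000).astype(np.float32)))
b=P[(z>.09)&(np.abs(P[...,0]-.675)<.05)&(np.abs(P[...,1]-.088)<.05)]; print("fin",cv2.minAreaRect((b[:,:2]*1000).astype(np.float32)),b[:,2].max())
for nm,x,y in(("white",.5676,.0891),("green",.5486,.2335),("brass",.4392,.2351),("red",.4423,.116)):
    b=P[(z>.084)&(z<.096)&(np.hypot(P[...,0]-x,P[...,1]-y)<.04)]; print(nm,np.round(cv2.minEnclosingCircle((b[:,:2]*1000).astype(np.float32))[0],1))
E
```

```text
handle (array([ 0.5241, -0.2375,  0.2115]), np.float64(-4.22), array([ 0.997, -0.074, -0.   ])) [ 0.46319808 -0.24561235  0.20244207] [ 0.58905376 -0.22877789  0.21589657]
lip 405 (array([ 0.5267, -0.3448,  0.0575]), np.float64(-3.1), array([ 0.999, -0.054,  0.005])) [ 0.38217751 -0.35899945  0.05005616] [ 0.66038816 -0.32524082  0.06569289]
cheek 155 (array([ 0.3826, -0.265 ,  0.0898]), np.float64(85.77), array([ 0.074,  0.997, -0.006])) [ 0.37609389 -0.33735361  0.08413692] [ 0.3924449  -0.19684772  0.09516904]
cheek 132 (array([ 0.6632, -0.2949,  0.0897]), np.float64(87.72), array([0.04 , 0.999, 0.006])) [ 0.65405449 -0.36077429  0.08330662] [ 0.67204063 -0.21615392  0.0967188 ]
floor 2762 [[0.385, -0.351, 0.031], [0.512, -0.312, 0.035], [0.661, -0.198, 0.041]]
 frontfloor 283 (array([ 0.5116, -0.2052,  0.0346]), np.float64(-3.81), array([ 0.998, -0.066, -0.   ])) [ 0.66752586 -0.19380733  0.04194871]
rail (array([0.491 , 0.4031, 0.1188]), np.float64(1.13), array([1.   , 0.02 , 0.002])) [0.38704312 0.39507562 0.10002233] [0.60101884 0.41477161 0.1260344 ]
feet [132.9 181.8] 417 [0.5883 0.4006 0.0104] [0.061 0.06  0.008] 0.013
feet [128.7 254.7] 454 [0.3935 0.3966 0.01  ] [0.061 0.059 0.007] 0.012
marker top rect ((557.2135009765625, 84.54417419433594), (287.09649658203125, 66.22888946533203), 2.441805124282837)
fin ((680.8986206054688, 88.46441650390625), (38.48554992675781, 11.869307518005371), 88.56758117675781) 0.10389060813079054
white [573.9  91. ]
green [553.5 239.9]
brass [440.4 241.8]
red [443.7 119.6]
```

Measured poses:
- **Case:** origin about (0.523, -0.275), with its y axis at about -3.8° in the world, so tool yaw -3.8 lines up with it.
- **Hinge:** about (0.528, -0.205).
- **Front:** about 0.29 rad ajar.

I'll keep the tool vertical, grip the handle bar and follow its arc.

```bash
cat >> h.py <<'E'
O=np.array([.5233,-.275,0]);YAW=-3.8
CX=np.array([-.0663,-.9978,0]);CY=np.array([.9978,-.0663,0])
def go(x,y,z,yaw=YAW):
    s=r.get_state();T=R.from_euler("xyz",s["eef_rot"],degrees=True)
    d=T.inv().apply(np.array([x,y,z])-s["tcp_pos"])/.02
    w=(T.inv()*R.from_euler("xyz",[180,0,yaw],degrees=True)).as_rotvec(degrees=True)/4
    print("need",d.round(2),"turn",w.round(2),"| tcp",s["tcp_pos"].round(4),s["eef_rot"].round(1),"w",round(s["gripper_width"],4),"gf",round(s["gripper_force"],1),"F",s["contact_force"].round(1),"t",s["time_s"])
def local(p): d=np.asarray(p)-O; return d@CX,d@CY,p[2]
def hand(a): # handle bar at angle joint value a
    b=a-.47; return O-CX*(.07+.175*np.sin(b))+[0,0,.035+.175*np.cos(b)]
E
python3 -m pendant '[[[0.9,0,-0.5,0,0,-0.57,-0.3],[0.9,0,-0.5,0,0,-0.57,-0.3],[0.9,0,-0.5,0,0,-0.57,-0.3],[0.9,0,-0.5,0,0,-0.57,-0.3],[1,0,0,0,0,0,-0.3],[1,0.5,0,0,0,0,-0.3],[1,1,0,0,0,0,-0.3],[1,1,0,0,0,0,-0.3]]]' 10
python3 - <<'E'
from h import *
h=hand(.29);print(h);go(h[0],h[1],.27)
E
```

```text
time_s: 0.9
tcp_pos: [0.2986, 0.5902, 0.2876]
eef_rot: [179.9, 0.0, -3.8]
contact_force: [-0.1, -0.3, 0.3]
gripper_width: 0.032
gripper_force: 0.0
[ 0.52586381 -0.23641525  0.20717265]
need [14.05 40.5   0.93] turn [0.02 0.01 0.01] | tcp [0.2986 0.5902 0.2876] [179.9   0.   -3.8] w 0.032 gf 0.0 F [-0.1 -0.3  0.3] t 0.9
```

```bash

python3 -m pendant '[[[1,1,0,0,0,0,-0.3],[1,1,0,0,0,0,-0.3],[1,1,0,0,0,0,-0.3],[1,1,0,0,0,0,-0.3],[1,1,0,0,0,0,-0.3],[1,1,0,0,0,0,-0.3],[1,1,0,0,0,0,-0.3],[1,1,0,0,0,0,-0.3]]]' >/dev/null
python3 -m pendant '[[[1,1,0,0,0,0,-0.3],[1,1,0,0,0,0,-0.3],[1,1,0,0,0,0,-0.3],[1,1,0,0,0,0,-0.3],[1,1,0,0,0,0,-0.3],[1,1,0,0,0,0,-0.3],[0,1,0,0,0,0,-0.3],[0,1,0,0,0,0,-0.3]]]' >/dev/null
python3 -m pendant '[[[0,1,0,0,0,0,-0.3],[0,1,0,0,0,0,-0.3],[0,1,0,0,0,0,-0.3],[0,1,0,0,0,0,-0.3],[0,1,0,0,0,0,-0.3],[0,1,0,0,0,0,-0.3],[0,1,0,0,0,0,-0.3],[0,1,0,0,0,0,-0.3]]]' >/dev/null
python3 -m pendant '[[[0,1,0,0,0,0,-0.3],[0,1,0,0,0,0,-0.3],[0,1,0,0,0,0,-0.3],[0,1,0,0,0,0,-0.3],[0,1,0,0,0,0,-0.3],[0,1,0,0,0,0,-0.3],[0,1,0,0,0,0,-0.3],[0,1,0,0,0,0,-0.3]]]' >/dev/null
python3 -m pendant '[[[0,1,0,0,0,0,-0.3],[0,1,0,0,0,0,-0.3],[0,1,0,0,0,0,-0.3],[0,1,0,0,0,0,-0.3],[0,1,0,0,0,0,-0.3],[0,1,0,0,0,0,-0.3],[0,1,0,0,0,0,-0.3],[0,1,0,0,0,0,-0.3]]]' 
python3 - <<'E'
from h import *
h=hand(.29);go(h[0],h[1],.21)
s,c=cap("scene");cv2.imwrite("pics/s1.png",cv2.resize(c["frame"][50:260,60:340],(800,600)))
P=cloud(c);H=hsv(c)
for o in blobs((cv2.inRange(H,*RNG["red"])>0)&(P[...,1]<-.15),P):print(*o)
E
```

```text
time_s: 4.9
tcp_pos: [0.5242, -0.2272, 0.2885]
eef_rot: [180.0, 0.0, -3.8]
contact_force: [-0.1, 0.2, 0.2]
gripper_width: 0.0312
gripper_force: 0.0
need [0.11 0.46 3.93] turn [0.   0.   0.01] | tcp [ 0.5242 -0.2272  0.2885] [180.    0.   -3.8] w 0.0312 gf 0.0 F [-0.1  0.2  0.2] t 4.9
[130.3 173.3] 129 [ 0.5845 -0.2371  0.2109] [0.117 0.012 0.045] 0.214
[142.2 161.1] 42 [ 0.4703 -0.2278  0.1842] [0.007 0.01  0.034] 0.198
```

View pics/s1.png

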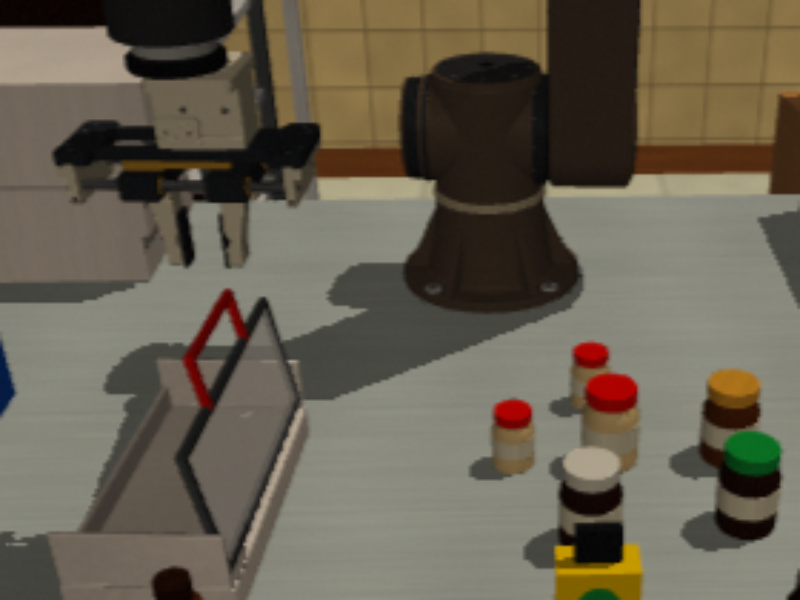

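The open fingers at about (205,240) are above the red handle at about (215,330), with clear space around it. I'll descend and grip the bar.

```bash

python3 -m pendant '[[[0.1,0.45,0,0,0,0,-0.3],[0,0,0.8,0,0,0,-0.3],[0,0,1,0,0,0,-0.3],[0,0,1,0,0,0,-0.3],[0,0,1,0,0,0,-0.3],[0,0,0,0,0,0,-1],[0,0,0,0,0,0,-1],[0,0,0,0,0,0,-1]]]' 10
python3 - <<'E'
from h import *
for a in(.29,.5,.7,.9,1.1,1.3,1.5,1.7,1.9,1.95): print(a,hand(a).round(4),np.round([-.07-.175*np.sin(a-.47),.035+.175*np.cos(a-.47)],4))
go(*hand(.29))
s=r.get_state();print(local(s["tcp_pos"]))
E
```

```text
time_s: 5.75
tcp_pos: [0.527, -0.2351, 0.2139]
eef_rot: [180.0, -0.1, -3.7]
contact_force: [-0.7, -2.8, 0.5]
gripper_width: 0.012
gripper_force: 1.2
0.29 [ 0.5259 -0.2364  0.2072] [-0.0387  0.2072]
0.5 [ 0.5283 -0.1999  0.2099] [-0.0752  0.2099]
0.7 [ 0.5306 -0.1653  0.2054] [-0.1099  0.2054]
0.9 [ 0.5328 -0.1324  0.1941] [-0.143   0.1941]
1.1 [ 0.5348 -0.1023  0.1764] [-0.1731  0.1764]
1.3 [ 0.5365 -0.0763  0.1531] [-0.1991  0.1531]
1.5 [ 0.5379 -0.0555  0.1251] [-0.22    0.1251]
1.7 [ 0.5389 -0.0406  0.0935] [-0.2349  0.0935]
1.9 [ 0.5394 -0.0323  0.0596] [-0.2433  0.0596]
1.95 [ 0.5395 -0.0313  0.0509] [-0.2443  0.0509]
need [-0.05  0.07  0.34] turn [ 0.01 -0.02  0.02] | tcp [ 0.527  -0.2351  0.2139] [ 1.8e+02 -1.0e-01 -3.7e+00] w 0.012 gf 1.2 F [-0.7 -2.8  0.5] t 5.75
(np.float64(-0.04009302141215496), np.float64(0.001014661821875057), np.float64(0.2139154792643807))
```

```bash

python3 -m pendant '[[[0,-0.46,-0.03,0,0,0,-1],[0,-0.46,-0.03,0,0,0,-1],[0,-0.46,-0.03,0,0,0,-1],[0,-0.46,-0.03,0,0,0,-1],[0,-0.43,0.03,0,0,0,-1],[0,-0.43,0.05,0,0,0,-1],[0,-0.43,0.07,0,0,0,-1],[0,-0.43,0.09,0,0,0,-1]]]' 10
python3 -m pendant '[[[0,-0.42,0.12,0,0,0,-1],[0,-0.42,0.13,0,0,0,-1],[0,-0.41,0.15,0,0,0,-1],[0,-0.4,0.17,0,0,0,-1],[0,-0.39,0.19,0,0,0,-1],[0,-0.38,0.21,0,0,0,-1],[0,-0.37,0.23,0,0,0,-1],[0,-0.36,0.25,0,0,0,-1]]]'
python3 - <<'E'
from h import *
go(*hand(1.1))
s=r.get_state();p=local(s["tcp_pos"]);print(p,np.arctan2(-.07-p[0],p[2]-.007-.035)+.47)
E
```

```text
time_s: 6.55
tcp_pos: [0.5316, -0.1628, 0.2102]
eef_rot: [-180.0, -0.1, -3.7]
contact_force: [5.4, -3.3, 0.5]
gripper_width: 0.0098
gripper_force: 10.0
time_s: 7.35
tcp_pos: [0.5353, -0.1002, 0.1807]
eef_rot: [180.0, -0.0, -3.8]
contact_force: [5.0, -2.8, -0.6]
gripper_width: 0.0094
gripper_force: 10.0
need [-0.02  0.11  0.22] turn [ 0.   -0.    0.01] | tcp [ 0.5353 -0.1002  0.1807] [180.   -0.   -3.8] w 0.0094 gf 10.0 F [ 5.  -2.8 -0.6] t 7.35
(np.float64(-0.17521241192007653), np.float64(0.00038395218635401996), np.float64(0.18074249732616657)) 1.1188101760071325
```

```bash

python3 -m pendant '[[[0,-0.35,0.26,0,0,0,-1],[0,-0.33,0.28,0,0,0,-1],[0,-0.32,0.3,0,0,0,-1],[0,-0.3,0.32,0,0,0,-1],[0,-0.28,0.33,0,0,0,-1],[0,-0.27,0.34,0,0,0,-1],[0,-0.25,0.36,0,0,0,-1],[0,-0.24,0.37,0,0,0,-1]]]' 10
python3 -m pendant '[[[0,-0.22,0.38,0,0,0,-1],[0,-0.2,0.39,0,0,0,-1],[0,-0.17,0.4,0,0,0,-1],[0,-0.15,0.41,0,0,0,-1],[0,-0.13,0.42,0,0,0,-1],[0,-0.11,0.43,0,0,0,-1],[0,-0.09,0.43,0,0,0,-1],[0,-0.07,0.43,0,0,0,-1]]]'
python3 - <<'E'
from h import *
go(*hand(1.9))
s=r.get_state();p=local(s["tcp_pos"]);print(p,np.arctan2(-.07-p[0],p[2]-.007-.035)+.47)
E
```

```text
time_s: 8.15
tcp_pos: [0.5384, -0.054, 0.1295]
eef_rot: [180.0, -0.0, -3.7]
contact_force: [6.7, -7.0, -2.2]
gripper_width: 0.0093
gripper_force: 10.0
time_s: 8.95
tcp_pos: [0.5392, -0.033, 0.0643]
eef_rot: [179.8, 0.1, -3.7]
contact_force: [0.3, -18.9, 14.8]
gripper_width: 0.0098
gripper_force: 10.0
need [ 0.01 -0.04  0.24] turn [0.04 0.02 0.02] | tcp [ 0.5392 -0.033   0.0643] [ 1.798e+02  1.000e-01 -3.700e+00] w 0.0098 gf 10.0 F [  0.3 -18.9  14.8] t 8.95
(np.float64(-0.2424805617661083), np.float64(-0.00022243955668788627), np.float64(0.0642905136773269)) 1.9122737493918234
```

```bash

python3 -m pendant '[[[0,0,0,0,0,0,-0.3],[0,0,0,0,0,0,-0.3],[0,0,0,0,0,0,-0.3],[0,0,-0.5,0,0,0,-0.3],[0,0,-1,0,0,0,-0.3],[0,0,-1,0,0,0,0],[0,-1,-1,0,0,0,0.5],[0,-1,-1,0,0,0,1]]]' 
python3 -m pendant '[[[0,-1,-1,0,0,0,1],[0,-1,-1,0,0,0,1],[0,-1,0,0,0,0,1],[0,-1,0,0,0,0,1],[0,-1,0,0,0,0,1],[0,-1,0,0,0,0,1],[0,-0.5,0,0,0,0,1],[0,0,0,0,0,0,1]]]' 
cat >> h.py <<'E'
JN={"white":((.573,.091)),"green":(.5525,.239),"brass":(.4395,.241),"red":(.443,.119)}
def jars(img=None):
    for n in("top","scene"):
        s,c=cap(n);P=cloud(c);H=hsv(c)
        if img and n==img[0]: cv2.imwrite("pics/"+img[1],cv2.resize(c["frame"],(800,600)))
        for k in("green","brass","red"):
            for o in blobs((cv2.inRange(H,*RNG[k])>0)&(P[...,2]>.05)&(P[...,2]<.25)&(P[...,0]>.2),P): print(n,k,*o,"loc",np.round(local(o[2]),3)[:2])
        m=(H[...,1]<60)&(H[...,2]>110)&((np.abs(P[...,2]-.0885)<.006)|(np.abs(P[...,2]-.123)<.006))&(P[...,0]>.3)&(P[...,0]<.7)&(np.abs(P[...,1])<.35)
        for o in blobs(m,P,60): print(n,"white",*o,"loc",np.round(local(o[2]),3)[:2])
E
python3 - <<'E'
from h import *
jars(("top","t2.png"))
go(.573,.091,.15)
E
```

```text
time_s: 9.75
tcp_pos: [0.5421, 0.0089, 0.1558]
eef_rot: [-180.0, -0.0, -3.8]
contact_force: [0.4, -0.9, -0.4]
gripper_width: 0.049
gripper_force: 0.0
time_s: 10.55
tcp_pos: [0.5507, 0.1393, 0.1946]
eef_rot: [-180.0, -0.0, -3.7]
contact_force: [-0.4, 0.1, -0.2]
gripper_width: 0.0874
gripper_force: 0.0
top green [184.7 199.6] 62 [0.5342 0.2393 0.0885] [0.01  0.034 0.007] 0.091 loc [-0.514 -0.023]
top brass [181.6 237.6] 325 [0.4394 0.242  0.088 ] [0.042 0.043 0.006] 0.09 loc [-0.51  -0.118]
top red [298.3 113. ] 115 [ 0.7793 -0.0461  0.0518] [0.091 0.014 0.005] 0.054 loc [-0.245  0.24 ]
top red [298.  202.4] 265 [ 0.5352 -0.0385  0.0631] [0.126 0.052 0.01 ] 0.066 loc [-0.237 -0.004]
top red [231.3 237.6] 337 [0.4425 0.1196 0.0881] [0.042 0.044 0.006] 0.09 loc [-0.388 -0.107]
top red [270.9 237.1] 159 [0.4475 0.0215 0.0654] [0.033 0.033 0.006] 0.067 loc [-0.291 -0.095]
top red [235.5 283.2] 194 [0.3323 0.1072 0.0648] [0.032 0.032 0.006] 0.067 loc [-0.369 -0.216]
top white [393.6 152.8] 119 [ 0.6652 -0.2843  0.0907] [0.011 0.125 0.006] 0.093 loc [-0.     0.142]
top white [391. 267.] 132 
[... 398 characters left out ...]
543 0.1207 0.0886] [0.045 0.045 0.017] 0.09 loc [-0.39  -0.095]
scene red [239.1 194.6] 112 [0.4543 0.0234 0.0658] [0.034 0.033 0.012] 0.068 loc [-0.293 -0.089]
scene red [212.5 215.4] 207 [ 0.5546 -0.041   0.0627] [0.126 0.05  0.013] 0.066 loc [-0.236  0.016]
scene red [209.  283.6] 164 [ 0.7873 -0.045   0.0518] [0.095 0.017 0.004] 0.053 loc [-0.247  0.248]
scene white [138.6 176.9] 162 [ 0.3835 -0.2679  0.0881] [0.016 0.134 0.01 ] 0.091 loc [ 0.002 -0.14 ]
scene white [108.8 238.1] 235 [ 0.667  -0.2844  0.0885] [0.012 0.124 0.009] 0.091 loc [-0.     0.144]
need [1.27 2.27 2.22] turn [0.   0.   0.02] | tcp [0.5505 0.1381 0.1943] [180.    0.   -3.7] w 0.0875 gf 0.0 F [-0.6  1.2 -0.2] t 10.65
```

View pics/t2.png

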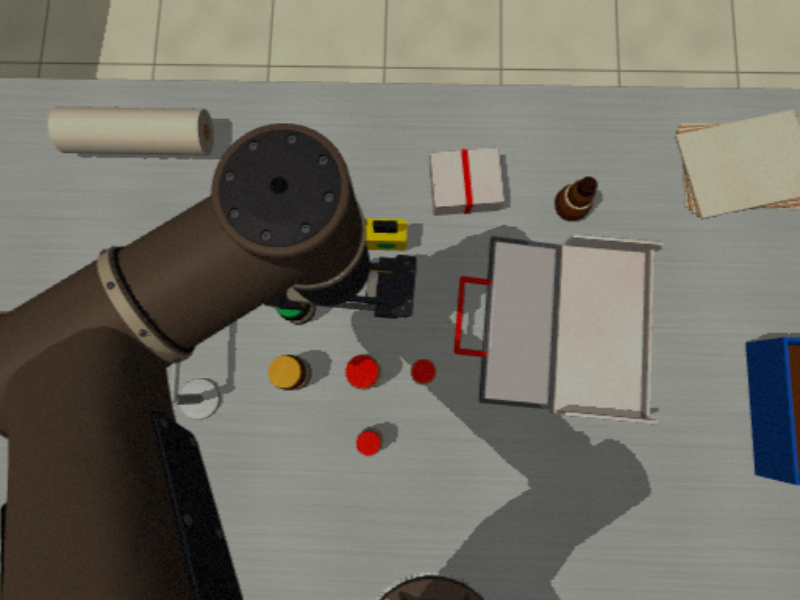

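The front is down flat (panel at about (520,320)) and nothing else has moved. Next I'll pick up the white-capped jar.

```bash

python3 -m pendant '[[[0.4,0.76,0,0,0,0,1],[0.4,0.76,0,0,0,0,1],[0.43,0.76,0,0,0,0,1],[0,0,0,0,0,0,1],[0,0,1,0,0,0,1],[0,0,1,0,0,0,1],[0,0,1,0,0,0,1],[0,0,0.5,0,0,0,1]]]' 30
python3 - <<'E'
from h import *
go(.573,.091,.049)
s,c=cap("scene");P=cloud(c);H=hsv(c)
cv2.imwrite("pics/s3.png",cv2.resize(c["frame"][100:310,180:460],(800,600)))
for k in(-.1,-.033,.033,.1):print(k,(O+.022*CX+k*CY).round(4))
E
```

```text
time_s: 11.45
tcp_pos: [0.5712, 0.0905, 0.1226]
eef_rot: [180.0, 0.1, -3.8]
contact_force: [0.5, -0.3, -0.0]
gripper_width: 0.0875
gripper_force: 0.0
need [ 0.09 -0.03  3.68] turn [ 0.01  0.03 -0.  ] | tcp [0.5712 0.0905 0.1226] [ 1.8e+02  1.0e-01 -3.8e+00] w 0.0875 gf 0.0 F [ 0.5 -0.3 -0. ] t 11.45
-0.1 [ 0.4221 -0.2903  0.    ]
-0.033 [ 0.4889 -0.2948  0.    ]
0.033 [ 0.5548 -0.2991  0.    ]
0.1 [ 0.6216 -0.3036  0.    ]
```

View pics/s3.png

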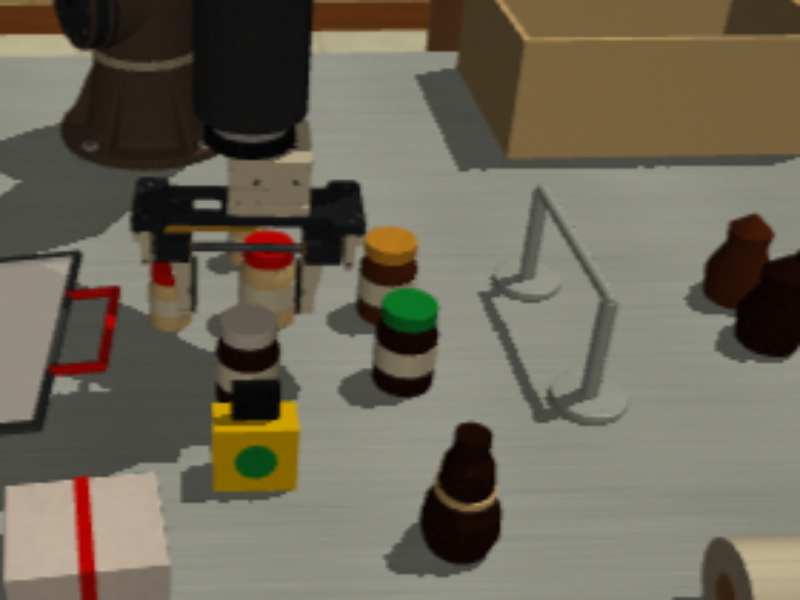

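The white jar (248,355) sits between the fingers at (175,280) and (307,280), so it's centred. I'll go down and grip.

```bash

python3 -m pendant '[[[0.09,0,0.9,0,0,0,1],[0,0,1,0,0,0,1],[0,0,1,0,0,0,1],[0,0,0.75,0,0,0,1],[0,0,0,0,0,0,-1],[0,0,0,0,0,0,-1],[0,0,0,0,0,0,-1],[0,0,0,0,0,0,-1]]]' 30
python3 -m pendant '[[[0,0,0,0,0,0,-1],[0,0,-0.5,0,0,0,-1],[0,0,-1,0,0,0,-1],[0,0,-1,0,0,0,-1],[0,0,-1,0,0,0,-1],[0,0,-1,0,0,0,-1],[0,0,-1,0,0,0,-1],[0,0,0,0,0,0,-1]]]'
python3 - <<'E'
from h import *
go(.6216,-.3036,.0855)
E
```

```text
time_s: 12.3
tcp_pos: [0.5749, 0.0914, 0.0524]
eef_rot: [-179.9, -0.1, -3.8]
contact_force: [0.7, 1.5, 1.4]
gripper_width: 0.061
gripper_force: 0.4
time_s: 13.1
tcp_pos: [0.5755, 0.0914, 0.1645]
eef_rot: [-179.9, -0.3, -3.7]
contact_force: [1.3, 0.9, -2.1]
gripper_width: 0.0573
gripper_force: 30.0
need [ 3.57 19.57  3.93] turn [-0.03 -0.06  0.02] | tcp [0.5755 0.0914 0.1645] [-179.9   -0.3   -3.7] w 0.0573 gf 30.0 F [ 1.3  0.9 -2.1] t 13.1
```

```bash

python3 -m pendant '[[[0,0.5,0,0,0,0,-1],[0,1,0,0,0,0,-1],[0,1,0,0,0,0,-1],[0,1,0,0,0,0,-1],[0.4,1,0,0,0,0,-1],[0.4,1,0,0,0,0,-1],[0.4,1,0,0,0,0,-1],[0.4,1,0,0,0,0,-1]]]' >/dev/null
python3 -m pendant '[[[0.4,1,0,0,0,0,-1],[0.4,1,0,0,0,0,-1],[0.4,1,0,0,0,0,-1],[0.4,1,0,0,0,0,-1],[0.4,1,0,0,0,0,-1],[0,1,0,0,0,0,-1],[0,1,0,0,0,0,-1],[0,1,0,0,0,0,-1]]]' >/dev/null
python3 -m pendant '[[[0,1,0,0,0,0,-1],[0,1,0,0,0,0,-1],[0,1,0,0,0,0,-1],[0,0.6,0,0,0,0,-1],[0,0.5,0,0,0,0,-1],[0,0,1,0,0,0,-1],[0,0,1,0,0,0,-1],[0,0,0,0,0,0,-1]]]'
python3 - <<'E'
from h import *
go(.6216,-.3036,.0865)
E
```

```text
time_s: 15.5
tcp_pos: [0.6181, -0.3041, 0.1176]
eef_rot: [-179.9, 0.3, -3.8]
contact_force: [-0.7, -0.2, -3.4]
gripper_width: 0.0575
gripper_force: 30.0
need [ 0.18 -0.03  1.55] turn [-0.02  0.08  0.  ] | tcp [ 0.6181 -0.3041  0.1176] [-179.9    0.3   -3.8] w 0.0575 gf 30.0 F [-0.7 -0.2 -3.4] t 15.5
```

```bash

python3 -m pendant '[[[0.18,0,0.5,0,0,0,-1],[0,0,0.4,0,0,0,-1],[0,0,0.3,0,0,0,-1],[0,0,0.15,0,0,0,-1],[0,0,0.1,0,0,0,-1],[0,0,0,0,0,0,-1],[0,0,0,0,0,0,-1],[0,0,0,0,0,0,-1]]]'
python3 - <<'E'
from h import *
go(.6216,-.3036,.0865)
E
```

```text
time_s: 16.3
tcp_pos: [0.6241, -0.3051, 0.0926]
eef_rot: [180.0, -0.0, -3.8]
contact_force: [0.6, 0.0, -2.6]
gripper_width: 0.0575
gripper_force: 30.0
need [-0.13 -0.07  0.3 ] turn [ 0.   -0.01  0.01] | tcp [ 0.6241 -0.3051  0.0926] [180.   -0.   -3.8] w 0.0575 gf 30.0 F [ 0.6  0.  -2.6] t 16.3
```

```bash

python3 -m pendant '[[[-0.15,-0.05,0.1,0,0,0,-1],[0,0,0.05,0,0,0,-1],[0,0,0.05,0,0,0,-1],[0,0,0,0,0,0,-1],[0,0,0,0,0,0,-1],[0,0,0,0,0,0,-1],[0,0,0,0,0,0,-1],[0,0,0,0,0,0,-1]]]'
python3 -m pendant '[[[0,0,0.05,0,0,0,-1],[0,0,0.05,0,0,0,-1],[0,0,0.05,0,0,0,-1],[0,0,0,0,0,0,-1],[0,0,0,0,0,0,-1],[0,0,0,0,0,0,-1],[0,0,0,0,0,0,-1],[0,0,0,0,0,0,-1]]]'
python3 - <<'E'
from h import *
go(.6216,-.3036,.0865)
E
```

```text
time_s: 17.1
tcp_pos: [0.621, -0.3039, 0.0882]
eef_rot: [180.0, -0.0, -3.8]
contact_force: [0.6, 0.1, -2.5]
gripper_width: 0.0572
gripper_force: 30.0
time_s: 17.9
tcp_pos: [0.6212, -0.304, 0.0874]
eef_rot: [180.0, -0.1, -3.7]
contact_force: [-5.1, 2.5, 11.6]
gripper_width: 0.0574
gripper_force: 30.0
need [ 0.02 -0.02  0.04] turn [ 0.01 -0.02  0.02] | tcp [ 0.6212 -0.304   0.0874] [ 1.8e+02 -1.0e-01 -3.7e+00] w 0.0574 gf 30.0 F [-5.1  2.5 11.6] t 17.9
```

```bash

python3 -m pendant '[[[0,0,-0.04,0,0,0,-0.1],[0,0,0,0,0,0,0.6],[0,0,0,0,0,0,1],[0,0,0,0,0,0,1],[0,0,0,0,0,0,1],[0,0,-0.5,0,0,0,1],[0,0,-1,0,0,0,1],[0,0,-1,0,0,0,1]]]'
python3 -m pendant '[[[0,0,-1,0,0,0,1],[0,0,-1,0,0,0,1],[0,-1,0,0,0,0,1],[0,-1,0,0,0,0,1],[0,-1,0,0,0,0,1],[0,-1,0,0,0,0,1],[0,-1,0,0,0,0,1],[0,-1,0,0,0,0,1]]]'
python3 - <<'E'
from h import *
jars()
go(.443,.119,.17)
E
```

```text
time_s: 18.7
tcp_pos: [0.6209, -0.3039, 0.1368]
eef_rot: [180.0, 0.0, -3.8]
contact_force: [-0.2, -0.5, 0.0]
gripper_width: 0.0877
gripper_force: 0.0
time_s: 19.5
tcp_pos: [0.629, -0.1834, 0.1768]
eef_rot: [180.0, -0.0, -3.8]
contact_force: [0.6, -0.3, 1.2]
gripper_width: 0.0876
gripper_force: 0.0
top green [185.3 192.4] 326 [0.5532 0.2393 0.0883] [0.044 0.043 0.006] 0.09 loc [-0.515 -0.004]
top brass [181.6 237.6] 324 [0.4394 0.2419 0.0881] [0.042 0.042 0.006] 0.09 loc [-0.51  -0.118]
top red [231.3 237.4] 347 [0.444  0.1196 0.088 ] [0.044 0.044 0.006] 0.09 loc [-0.388 -0.105]
top red [235.6 283.2] 195 [0.3324 0.1065 0.065 ] [0.032 0.033 0.006] 0.067 loc [-0.368 -0.216]
top white [408.8 174.2] 99 [ 0.6042 -0.3058  0.1236] [0.015 0.04  0.006] 0.126 loc [0.025 0.083]
top white [399.5 267.8] 84 [ 0.3805 -0.2864  0.0902] [0.008 0.094 0.006] 0.092 loc [ 0.021 -0.142]
scene green [322.9 208.1] 246 [0.5632 0.2402 0.0886] [0.046 0.044 0.015] 0.091 loc [-0.517  0.006]
scene brass [316.6 183.8] 138 [0.4419 0.2438 0.0894] [0.044 0.043 0.005] 0.091 loc [-0.512 -0.116]
scene red [266.3 173.9] 93 [0.3389 0.1084 0.0653] [0.035 0.034 0.013] 0.068 loc [-0.37  -0.209]
scene red [273.5 187.2] 215 [0.4542 0.1208 0.0883] [0.046 0.046 0.017] 0.09 loc [-0.39  -0.095]
scene red [239.1 194.6] 115 [0.4541 0.0234 0.0657] [0.034 0.034 0.012] 0.068 loc [-0.293 -0.089]
scene red [212.3 215.7] 208 [ 0.5578 -0.0414  0.0626] [0.126 0.05  0.012] 0.066 loc [-0.235  0.019]
scene red [209.  283.6] 167 [ 0.7858 -0.0449  0.052 ] [0.095 0.016 0.004] 0.053 loc [-0.247  0.247]
scene white [146.5 177.1] 105 [ 0.3853 -0.244   0.0882] [0.01  0.096 0.01 ] 0.092 loc [-0.022 -0.14 ]
scene white [109.9 238.4] 213 [ 0.6675 -0.2774  0.0881] [0.011 0.126 0.009] 0.091 loc [-0.007  0.144]
need [-10.25 -14.44   0.34] turn [-0.   -0.01  0.04] | tcp [ 0.6293 -0.1822  0.1769] [-1.8e+02 -1.0e-01 -3.6e+00] w 0.0875 gf 0.0 F [-0.4 -0.1  0.4] t 19.6
```

```bash

python3 -m pendant '[[[0,-1,0,0,0,0,1],[-0.7,-1,0,0,0,0,1],[-1,-1,0,0,0,0,1],[-1,-1,0,0,0,0,1],[-1,-1,0,0,0,0,1],[-1,-1,0,0,0,0,1],[-1,-1,0,0,0,0,1],[-1,-1,0,0,0,0,1]]]' 30 >/dev/null
python3 -m pendant '[[[-1,-1,0,0,0,0,1],[-1,-1,0,0,0,0,1],[-1,-1,0,0,0,0,1],[-0.5,-1,0,0,0,0,1],[0,-1,0,0,0,0,1],[0,-1,0,0,0,0,1],[0,-0.45,0,0,0,0,1],[0,0,0,0,0,0,1]]]' 
python3 - <<'E'
from h import *
go(.4445,.1195,.0515)
E
```

```text
time_s: 21.2
tcp_pos: [0.4446, 0.1183, 0.1763]
eef_rot: [-180.0, -0.0, -3.7]
contact_force: [-0.4, -0.1, -0.3]
gripper_width: 0.0873
gripper_force: 0.0
need [-0.01 -0.06  6.24] turn [-0.   -0.01  0.03] | tcp [0.4446 0.1183 0.1763] [-180.    -0.    -3.7] w 0.0873 gf 0.0 F [-0.4 -0.1 -0.3] t 21.2
```

Then lift it 5.5 units and measure the way to slot +0.033.

```bash

python3 -m pendant '[[[0,-0.05,1,0,0,0,1],[0,0,1,0,0,0,1],[0,0,1,0,0,0,1],[0,0,1,0,0,0,1],[0,0,1,0,0,0,1],[0,0,0.8,0,0,0,1],[0,0,0.45,0,0,0,1],[0,0,0,0,0,0,1]]]' 30
python3 -m pendant '[[[0,0,0,0,0,0,-1],[0,0,0,0,0,0,-1],[0,0,0,0,0,0,-1],[0,0,0,0,0,0,-1],[0,0,0,0,0,0,-1],[0,0,-0.5,0,0,0,-1],[0,0,-1,0,0,0,-1],[0,0,-1,0,0,0,-1]]]'
python3 -m pendant '[[[0,0,-1,0,0,0,-1],[0,0,-1,0,0,0,-1],[0,0.3,-1,0,0,0,-1],[0,1,-0.5,0,0,0,-1],[0,1,0,0,0,0,-1],[0,1,0,0,0,0,-1],[0,1,0,0,0,0,-1],[0,1,0,0,0,0,-1]]]'
python3 - <<'E'
from h import *
go(.5548,-.2991,.0885)
E
```

```text
time_s: 22.0
tcp_pos: [0.4438, 0.1175, 0.0501]
eef_rot: [179.9, 0.1, -3.8]
contact_force: [0.5, -0.0, 0.4]
gripper_width: 0.0874
gripper_force: 0.0
time_s: 22.8
tcp_pos: [0.4434, 0.118, 0.1014]
eef_rot: [179.9, 0.1, -3.8]
contact_force: [0.6, 0.5, -3.5]
gripper_width: 0.0567
gripper_force: 30.0
time_s: 23.6
tcp_pos: [0.4363, 0.0118, 0.1712]
eef_rot: [180.0, 0.1, -3.8]
contact_force: [0.0, 1.2, -3.8]
gripper_width: 0.0571
gripper_force: 30.0
need [ 6.93 15.12  4.13] turn [0.   0.01 0.01] | tcp [0.4363 0.0118 0.1712] [ 1.8e+02  1.0e-01 -3.8e+00] w 0.0571 gf 30.0 F [ 0.   1.2 -3.8] t 23.6
```

```bash

python3 -m pendant '[[[1,1,0,0,0,0,-1],[1,1,0,0,0,0,-1],[1,1,0,0,0,0,-1],[1,1,0,0,0,0,-1],[1,1,0,0,0,0,-1],[1,1,0,0,0,0,-1],[0.9,1,0,0,0,0,-1],[0,1,0,0,0,0,-1]]]' >/dev/null
python3 -m pendant '[[[0,1,0,0,0,0,-1],[0,1,0,0,0,0,-1],[0,1,0,0,0,0,-1],[0,1,0,0,0,0,-1],[0,1,0,0,0,0,-1],[0,1,0,0,0,0,-1],[0,1,0,0,0,0,-1],[0,0.15,0,0,0,0,-1]]]' 
python3 -m pendant '[[[0,0,0,0,0,0,-1],[0,0,0.7,0,0,0,-1],[0,0,0.7,0,0,0,-1],[0,0,0.6,0,0,0,-1],[0,0,0.6,0,0,0,-1],[0,0,0.4,0,0,0,-1],[0,0,0.3,0,0,0,-1],[0,0,0,0,0,0,-1]]]' 
python3 - <<'E'
from h import *
go(.5548,-.2991,.0855)
E
```

```text
time_s: 25.2
tcp_pos: [0.554, -0.3001, 0.1707]
eef_rot: [-180.0, 0.1, -3.9]
contact_force: [0.4, -0.6, -4.2]
gripper_width: 0.057
gripper_force: 30.0
time_s: 26.0
tcp_pos: [0.5548, -0.2984, 0.1039]
eef_rot: [-180.0, 0.1, -3.8]
contact_force: [-1.2, -1.0, -3.1]
gripper_width: 0.0571
gripper_force: 30.0
need [0.01 0.04 0.92] turn [-0.    0.02  0.01] | tcp [ 0.5548 -0.2984  0.1039] [-1.8e+02  1.0e-01 -3.8e+00] w 0.0571 gf 30.0 F [-1.2 -1.  -3.1] t 26.0
```

```bash

python3 -m pendant '[[[0,0,0.3,0,0,0,-1],[0,0.04,0.2,0,0,0,-1],[0,0,0.1,0,0,0,-1],[0,0,0.1,0,0,0,-1],[0,0,0,0,0,0,-1],[0,0,0,0,0,0,-1],[0,0,0,0,0,0,-1],[0,0,0,0,0,0,-1]]]' 
python3 -m pendant '[[[0,0,0.05,0,0,0,-1],[0,0,0.05,0,0,0,-1],[0,0,0.05,0,0,0,-1],[0,0,0,0,0,0,-1],[0,0,0,0,0,0,-1],[0,0,0,0,0,0,-1],[0,0,0,0,0,0,-1],[0,0,0,0,0,0,-1]]]' 

```

```text
time_s: 26.8
tcp_pos: [0.5553, -0.2994, 0.0912]
eef_rot: [180.0, -0.0, -3.8]
contact_force: [0.7, -0.6, -3.3]
gripper_width: 0.057
gripper_force: 30.0
time_s: 27.6
tcp_pos: [0.5552, -0.2994, 0.088]
eef_rot: [180.0, -0.0, -3.8]
contact_force: [0.4, -0.1, -2.5]
gripper_width: 0.0573
gripper_force: 30.0
```

```bash

python3 -m pendant '[[[0,0,0.05,0,0,0,-1],[0,0,0.05,0,0,0,-1],[0,0,0,0,0,0,-1],[0,0,0,0,0,0,-1],[0,0,0,0,0,0,-1],[0,0,0,0,0,0,-1],[0,0,0,0,0,0,-1],[0,0,0,0,0,0,-1]]]' 

```

```text
time_s: 28.4
tcp_pos: [0.5553, -0.2994, 0.0866]
eef_rot: [180.0, -0.0, -3.7]
contact_force: [-2.7, 3.0, 5.1]
gripper_width: 0.0571
gripper_force: 30.0
```

```bash

python3 -m pendant '[[[0,0,-0.02,0,0,0,-0.1],[0,0,0,0,0,0,0.6],[0,0,0,0,0,0,1],[0,0,0,0,0,0,1],[0,0,0,0,0,0,1],[0,0,-0.5,0,0,0,1],[0,0,-1,0,0,0,1],[0,0,-1,0,0,0,1]]]'
python3 -m pendant '[[[0,0,-1,0,0,0,1],[0,0,-1,0,0,0,1],[0,-1,0,0,0,0,1],[0,-1,0,0,0,0,1],[0,-1,0,0,0,0,1],[0,-1,0,0,0,0,1],[0,-1,0,0,0,0,1],[0,-1,0,0,0,0,1]]]' >/dev/null
python3 -m pendant '[[[0,-1,0,0,0,0,1],[0,-1,0,0,0,0,1],[0,-1,0,0,0,0,1],[0,-1,0,0,0,0,1],[0,-1,0,0,0,0,1],[0,-1,0,0,0,0,1],[0,-1,0,0,0,0,1],[0,-1,0,0,0,0,1]]]'
python3 - <<'E'
from h import *
jars(("scene","s4.png"))
go(.553,.2395,.0515)
E
```

```text
time_s: 29.2
tcp_pos: [0.555, -0.2994, 0.1373]
eef_rot: [180.0, 0.0, -3.8]
contact_force: [1.4, -0.2, 0.5]
gripper_width: 0.0877
gripper_force: 0.0
time_s: 30.8
tcp_pos: [0.5737, -0.0191, 0.1773]
eef_rot: [-180.0, -0.1, -3.8]
contact_force: [0.3, 0.7, 0.7]
gripper_width: 0.0876
gripper_force: 0.0
top red [406.4 195.1] 396 [ 0.5528 -0.2983  0.1232] [0.044 0.044 0.015] 0.125 loc [0.021 0.031]
top red [296.2 213.4] 175 [ 0.4993 -0.0359  0.0633] [0.092 0.046 0.01 ] 0.066 loc [-0.237 -0.04 ]
top red [271.  237.1] 181 [0.4474 0.0214 0.0652] [0.033 0.033 0.006] 0.067 loc [-0.291 -0.095]
top red [234.  283.5] 59 [0.3323 0.1109 0.0653] [0.033 0.012 0.006] 0.067 loc [-0.372 -0.216]
top white [394.8 152.9] 116 [ 0.6653 -0.2892  0.0902] [0.012 0.127 0.006] 0.092 loc [0.005 0.143]
top white [408.2 167.7] 367 [ 0.6197 -0.3053  0.1235] [0.045 0.046 0.006] 0.126 loc [0.024 0.098]
top white [392.5 267.1] 135 [ 0.3821 -0.2724  0.0899] [0.011 0.131 0.006] 0.092 loc [ 0.007 -0.141]
scene green [323.1 208. ] 241 [0.5632 0.2409 0.0889] [0.047 0.043 0.014] 0.091 loc [-0.517  0.006]
scene brass [316.6 183.7
[... 323 characters left out ...]
0.046 0.044 0.015] 0.125 loc [0.018 0.04 ]
scene red [212.4 215.8] 191 [ 0.561  -0.0412  0.0629] [0.126 0.049 0.012] 0.066 loc [-0.236  0.022]
scene red [209.1 283.9] 164 [ 0.7877 -0.045   0.0517] [0.095 0.016 0.004] 0.053 loc [-0.247  0.249]
scene white [138.7 177. ] 163 [ 0.3835 -0.2664  0.0881] [0.014 0.133 0.01 ] 0.091 loc [ 0.001 -0.14 ]
scene white [101.4 214.8] 220 [ 0.6227 -0.3041  0.124 ] [0.044 0.044 0.004] 0.125 loc [0.022 0.101]
scene white [107.3 238.2] 216 [ 0.6666 -0.2906  0.0883] [0.013 0.127 0.009] 0.091 loc [0.006 0.144]
need [ -1.87 -12.79   6.29] turn [-0.01 -0.02  0.04] | tcp [ 0.574  -0.0182  0.1773] [-1.8e+02 -1.0e-01 -3.6e+00] w 0.0878 gf 0.0 F [-0.5 -0.4 -0. ] t 30.9
```

View pics/s4.png

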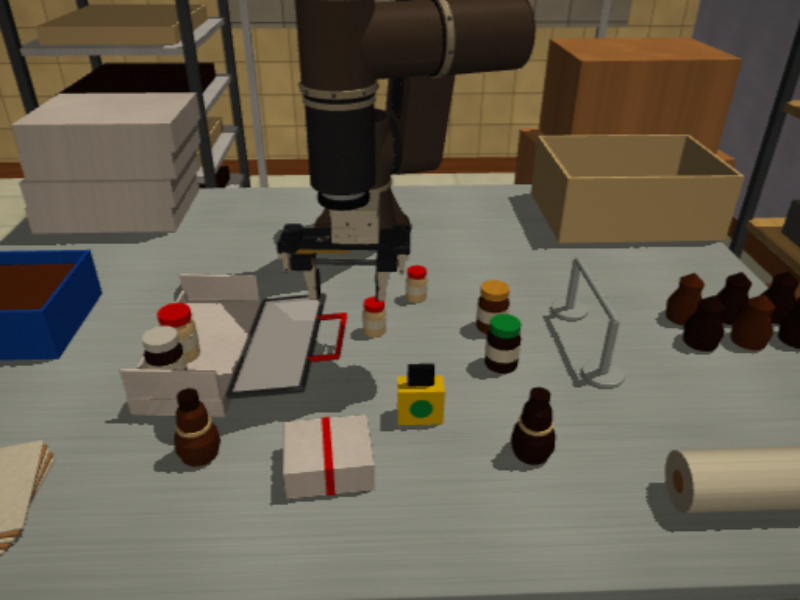

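The white jar (162,345) and the large red jar (177,320) stand in the case, local x about 0.022, y about 0.10 and 0.033. Next is green.

```bash

python3 -m pendant '[[[-0.37,-1,0,0,0,0,1],[-0.5,-1,0,0,0,0,1],[-0.5,-1,0,0,0,0,1],[-0.5,-1,0,0,0,0,1],[0,-1,0,0,0,0,1],[0,-1,0,0,0,0,1],[0,-1,0,0,0,0,1],[0,-1,0,0,0,0,1]]]' 30 >/dev/null
python3 -m pendant '[[[0,-1,0,0,0,0,1],[0,-1,0,0,0,0,1],[0,-1,0,0,0,0,1],[0,-1,0,0,0,0,1],[0,-0.8,0,0,0,0,1],[0,0,0,0,0,0,1],[0,0,0.5,0,0,0,1],[0,0,1,0,0,0,1]]]' 
python3 - <<'E'
from h import *
go(.553,.2395,.0515)
E
```

```text
time_s: 32.5
tcp_pos: [0.5536, 0.2382, 0.1469]
eef_rot: [-179.9, -0.1, -3.8]
contact_force: [-0.5, 1.3, -1.0]
gripper_width: 0.0877
gripper_force: 0.0
need [-0.04 -0.06  4.77] turn [-0.02 -0.03  0.01] | tcp [0.5536 0.2382 0.1469] [-1.799e+02 -1.000e-01 -3.800e+00] w 0.0877 gf 0.0 F [-0.5  1.3 -1. ] t 32.5
```

```bash

python3 -m pendant '[[[0,-0.05,1,0,0,0,1],[0,0,1,0,0,0,1],[0,0,1,0,0,0,1],[0,0,1,0,0,0,1],[0,0,0.7,0,0,0,1],[0,0,0,0,0,0,1],[0,0,0,0,0,0,-1],[0,0,0,0,0,0,-1]]]' 30
python3 -m pendant '[[[0,0,0,0,0,0,-1],[0,0,0,0,0,0,-1],[0,0,0,0,0,0,-1],[0,0,0,0,0,0,-1],[0,0,-0.5,0,0,0,-1],[0,0,-1,0,0,0,-1],[0,0,-1,0,0,0,-1],[0,0,-1,0,0,0,-1]]]'
python3 -m pendant '[[[0,0,-1,0,0,0,-1],[0,0,-1,0,0,0,-1],[0,0.3,-0.5,0,0,0,-1],[0,1,0,0,0,0,-1],[0,1,0,0,0,0,-1],[0,1,0,0,0,0,-1],[0,1,0,0,0,0,-1],[0,1,0,0,0,0,-1]]]'
python3 - <<'E'
from h import *
go(.4889,-.2948,.0885)
E
```

```text
time_s: 33.3
tcp_pos: [0.5536, 0.2392, 0.0533]
eef_rot: [-179.9, -0.1, -3.8]
contact_force: [0.8, 0.1, 0.4]
gripper_width: 0.0771
gripper_force: 0.0
time_s: 34.1
tcp_pos: [0.5523, 0.2382, 0.1228]
eef_rot: [179.9, 0.1, -3.8]
contact_force: [0.4, 1.1, -2.6]
gripper_width: 0.0579
gripper_force: 30.0
time_s: 34.9
tcp_pos: [0.5456, 0.1309, 0.1719]
eef_rot: [180.0, 0.0, -3.8]
contact_force: [0.3, -0.6, -2.1]
gripper_width: 0.0575
gripper_force: 30.0
need [-1.41 21.42  4.18] turn [0.01 0.01 0.  ] | tcp [0.5456 0.1309 0.1719] [180.    0.   -3.8] w 0.0575 gf 30.0 F [ 0.3 -0.6 -2.1] t 34.9
```

```bash

python3 -m pendant '[[[0,1,0,0,0,0,-1],[0,1,0,0,0,0,-1],[-0.5,1,0,0,0,0,-1],[-0.5,1,0,0,0,0,-1],[-0.4,1,0,0,0,0,-1],[0,1,0,0,0,0,-1],[0,1,0,0,0,0,-1],[0,1,0,0,0,0,-1]]]' >/dev/null
python3 -m pendant '[[[0,1,0,0,0,0,-1],[0,1,0,0,0,0,-1],[0,1,0,0,0,0,-1],[0,1,0,0,0,0,-1],[0,1,0,0,0,0,-1],[0,1,0,0,0,0,-1],[0,1,0,0,0,0,-1],[0,1,0,0,0,0,-1]]]'  >/dev/null
python3 -m pendant '[[[0,1,0,0,0,0,-1],[0,1,0,0,0,0,-1],[0,1,0,0,0,0,-1],[0,1,0,0,0,0,-1],[0,1,0,0,0,0,-1],[0,0.4,0,0,0,0,-1],[0,0,0,0,0,0,-1],[0,0,0,0,0,0,-1]]]' 
python3 - <<'E'
from h import *
go(.4889,-.2948,.0885)
E
```

```text
time_s: 37.3
tcp_pos: [0.4896, -0.2919, 0.1723]
eef_rot: [-180.0, 0.0, -3.8]
contact_force: [0.4, -0.4, -3.2]
gripper_width: 0.0574
gripper_force: 30.0
need [-0.02  0.15  4.19] turn [-0.  0.  0.] | tcp [ 0.4896 -0.2919  0.1723] [-180.     0.    -3.8] w 0.0574 gf 30.0 F [ 0.4 -0.4 -3.2] t 37.3
```

```bash

python3 -m pendant '[[[0,0.1,0,0,0,0,-1],[0,0,0.9,0,0,0,-1],[0,0,0.9,0,0,0,-1],[0,0,0.8,0,0,0,-1],[0,0,0.6,0,0,0,-1],[0,0,0.4,0,0,0,-1],[0,0,0.2,0,0,0,-1],[0,0,0.1,0,0,0,-1]]]' 
python3 -m pendant '[[[0,0,0.05,0,0,0,-1],[0,0,0.05,0,0,0,-1],[0,0,0.05,0,0,0,-1],[0,0,0,0,0,0,-1],[0,0,0,0,0,0,-1],[0,0,0,0,0,0,-1],[0,0,0,0,0,0,-1],[0,0,0,0,0,0,-1]]]' 
python3 - <<'E'
from h import *
go(.4889,-.2948,.0885)
E
```

```text
time_s: 38.1
tcp_pos: [0.4902, -0.294, 0.0943]
eef_rot: [180.0, -0.0, -3.7]
contact_force: [0.3, -0.3, -2.8]
gripper_width: 0.0575
gripper_force: 30.0
time_s: 38.9
tcp_pos: [0.49, -0.2941, 0.0914]
eef_rot: [180.0, -0.0, -3.8]
contact_force: [-0.1, 0.9, -2.0]
gripper_width: 0.0576
gripper_force: 30.0
need [-0.05  0.04  0.15] turn [ 0.   -0.    0.01] | tcp [ 0.49   -0.2941  0.0914] [180.   -0.   -3.8] w 0.0576 gf 30.0 F [-0.1  0.9 -2. ] t 38.9
```

```bash

python3 -m pendant '[[[-0.05,0,0.05,0,0,0,-1],[0,0,0.05,0,0,0,-1],[0,0,0.05,0,0,0,-1],[0,0,0,0,0,0,-1],[0,0,0,0,0,0,-1],[0,0,0,0,0,0,-1],[0,0,0,0,0,0,-1],[0,0,0,0,0,0,-1]]]' 

```

```text
time_s: 39.7
tcp_pos: [0.4889, -0.294, 0.0883]
eef_rot: [180.0, 0.0, -3.8]
contact_force: [-0.8, 0.5, -1.7]
gripper_width: 0.0577
gripper_force: 30.0
```

Slight unloading (-1.7 N). I'll go 1-2 mm lower.

```bash

python3 -m pendant '[[[0,0,0.05,0,0,0,-1],[0,0,0.03,0,0,0,-1],[0,0,0,0,0,0,-1],[0,0,0,0,0,0,-1],[0,0,0,0,0,0,-1],[0,0,0,0,0,0,-1],[0,0,0,0,0,0,-1],[0,0,0,0,0,0,-1]]]' 

```

```text
time_s: 40.5
tcp_pos: [0.489, -0.2941, 0.0882]
eef_rot: [180.0, -0.0, -3.7]
contact_force: [-4.9, 2.3, 12.0]
gripper_width: 0.0573
gripper_force: 30.0
```

```bash

python3 -m pendant '[[[0,0,-0.05,0,0,0,-0.1],[0,0,0,0,0,0,0.6],[0,0,0,0,0,0,1],[0,0,0,0,0,0,1],[0,0,0,0,0,0,1],[0,0,-0.5,0,0,0,1],[0,0,-1,0,0,0,1],[0,0,-1,0,0,0,1]]]'
python3 -m pendant '[[[0,0,-1,0,0,0,1],[0,0,-1,0,0,0,1],[0,-1,0,0,0,0,1],[0,-1,0,0,0,0,1],[0,-1,0,0,0,0,1],[0,-1,0,0,0,0,1],[0,-1,0,0,0,0,1],[0,-1,0,0,0,0,1]]]' >/dev/null
python3 -m pendant '[[[0,-1,0,0,0,0,1],[0,-1,0,0,0,0,1],[0,-1,0,0,0,0,1],[0,-1,0,0,0,0,1],[0,-1,0,0,0,0,1],[0,-1,0,0,0,0,1],[0,-1,0,0,0,0,1],[0,-1,0,0,0,0,1]]]'
python3 - <<'E'
from h import *
jars()
go(.44,.2415,.0515)
E
```

```text
time_s: 41.3
tcp_pos: [0.4889, -0.294, 0.1387]
eef_rot: [180.0, 0.0, -3.8]
contact_force: [0.3, 1.7, -0.7]
gripper_width: 0.0876
gripper_force: 0.0
time_s: 42.9
tcp_pos: [0.5075, -0.0137, 0.1786]
eef_rot: [-180.0, -0.1, -3.8]
contact_force: [0.1, 0.9, 0.3]
gripper_width: 0.0876
gripper_force: 0.0
top green [405.4 222.1] 395 [ 0.4881 -0.2933  0.1232] [0.043 0.044 0.011] 0.125 loc [ 0.021 -0.034]
top red [298.2 111.7] 102 [ 0.7865 -0.046   0.0519] [0.083 0.014 0.005] 0.054 loc [-0.246  0.247]
top red [406.4 195. ] 394 [ 0.5529 -0.2985  0.1234] [0.044 0.044 0.016] 0.126 loc [0.021 0.031]
top red [300.5 225.1] 57 [ 0.4796 -0.0543  0.0609] [0.008 0.049 0.01 ] 0.065 loc [-0.217 -0.058]
top red [271.1 237.2] 174 [0.4474 0.0214 0.0655] [0.032 0.034 0.006] 0.067 loc [-0.291 -0.095]
top red [235.6 283.3] 192 [0.3325 0.1063 0.0649] [0.032 0.033 0.006] 0.067 loc [-0.368 -0.216]
top white [393.2 152.7] 119 [ 0.6655 -0.2824  0.0905] [0.012 0.127 0.006] 0.093 loc [-0.002  0.142]
top white [408.3 167.6] 361 [ 0.6194 -0.3058  0.1236] [0.043 0.045 0.006] 0.126 loc [0.024 0.098]
top white [391.7 267. ]
[... 526 characters left out ...]
046 0.044 0.017] 0.125 loc [0.018 0.04 ]
scene red [212.3 216.1] 194 [ 0.562  -0.0415  0.0629] [0.126 0.051 0.013] 0.066 loc [-0.236  0.023]
scene red [209.  283.6] 167 [ 0.7871 -0.045   0.052 ] [0.095 0.017 0.003] 0.053 loc [-0.247  0.248]
scene white [140.3 177. ] 153 [ 0.3842 -0.2608  0.0884] [0.014 0.131 0.01 ] 0.091 loc [-0.005 -0.14 ]
scene white [101.3 214.5] 214 [ 0.6221 -0.3045  0.1241] [0.043 0.044 0.004] 0.125 loc [0.023 0.101]
scene white [110.3 238. ] 215 [ 0.6673 -0.2787  0.0893] [0.012 0.126 0.01 ] 0.092 loc [-0.006  0.144]
need [ -4.2  -12.48   6.36] turn [-0.01 -0.02  0.04] | tcp [ 0.5078 -0.013   0.1786] [-1.8e+02 -1.0e-01 -3.6e+00] w 0.0876 gf 0.0 F [-0.3 -0.6 -0. ] t 43.0
```

Brass was knocked aside: the scene view puts it at (0.405,0.202) and still upright, cap height 0.089. With the same bias correction as before, that is about (0.402,0.200).

```bash

python3 -m pendant '[[[0,-1,0,0,0,0,1],[0,-1,0,0,0,0,1],[-0.8,-1,0,0,0,0,1],[-1,-1,0,0,0,0,1],[-1,-1,0,0,0,0,1],[-1,-1,0,0,0,0,1],[-1,-1,0,0,0,0,1],[-1,-1,0,0,0,0,1]]]' 30
python3 - <<'E'
from h import *
go(.402,.2,.0515)
for n in("scene","top"):
    s,c=cap(n);P=cloud(c);H=hsv(c)
    for o in blobs((cv2.inRange(H,*RNG["brass"])>0)&(P[...,2]>.05)&(P[...,0]>.2),P): print(n,*o)
    if n=="scene":cv2.imwrite("pics/s5.png",cv2.resize(c["frame"][90:300,180:460],(800,600)))
E
```

```text
time_s: 43.8
tcp_pos: [0.4015, 0.153, 0.1784]
eef_rot: [-180.0, -0.0, -3.8]
contact_force: [0.8, -0.4, 0.2]
gripper_width: 0.0877
gripper_force: 0.0
need [-0.13 -2.35  6.34] turn [-0.01 -0.01  0.01] | tcp [0.4015 0.153  0.1784] [-180.    -0.    -3.8] w 0.0877 gf 0.0 F [ 0.8 -0.4  0.2] t 43.8
scene [300.6 177.3] 114 [0.4037 0.2036 0.0892] [0.045 0.039 0.005] 0.091
```

View pics/s5.png

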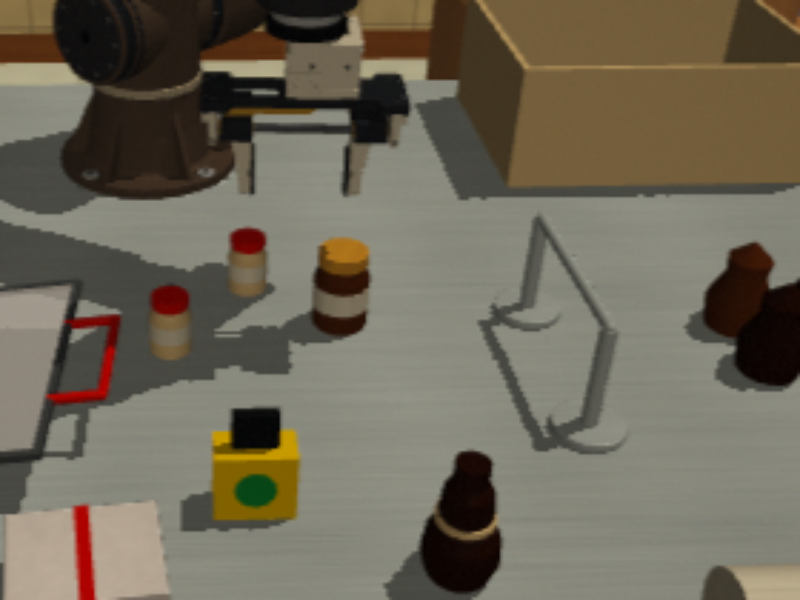

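The brass jar (342,285) is upright, and the gripper is to its left and above. I'll centre over it and go down.

```bash

python3 -m pendant '[[[-0.1,-1,0,0,0,0,1],[0,-1,0,0,0,0,1],[0,-0.35,0,0,0,0,1],[0,0,0,0,0,0,1],[0,0,1,0,0,0,1],[0,0,1,0,0,0,1],[0,0,0.5,0,0,0,1],[0,0,0,0,0,0,1]]]' 30
python3 - <<'E'
from h import *
go(.402,.2005,.0515)
E
```

```text
time_s: 44.7
tcp_pos: [0.4026, 0.1985, 0.1266]
eef_rot: [179.9, 0.1, -3.8]
contact_force: [0.5, 0.6, -0.1]
gripper_width: 0.0878
gripper_force: 0.0
need [-0.03 -0.11  3.75] turn [0.04 0.03 0.  ] | tcp [0.4026 0.1985 0.1266] [ 1.799e+02  1.000e-01 -3.800e+00] w 0.0878 gf 0.0 F [ 0.5  0.6 -0.1] t 44.7
```

```bash

python3 -m pendant '[[[0,-0.1,1,0,0,0,1],[0,0,1,0,0,0,1],[0,0,1,0,0,0,1],[0,0,0.75,0,0,0,1],[0,0,0,0,0,0,-1],[0,0,0,0,0,0,-1],[0,0,0,0,0,0,-1],[0,0,0,0,0,0,-1]]]' 30
python3 -m pendant '[[[0,0,0,0,0,0,-1],[0,0,0,0,0,0,-1],[0,0,-0.5,0,0,0,-1],[0,0,-1,0,0,0,-1],[0,0,-1,0,0,0,-1],[0,0,-1,0,0,0,-1],[0,0,-1,0,0,0,-1],[0,0,-1,0,0,0,-1]]]'
python3 -m pendant '[[[0,0,-0.5,0,0,0,-1],[0,1,0,0,0,0,-1],[0,1,0,0,0,0,-1],[0,1,0,0,0,0,-1],[0,1,0,0,0,0,-1],[0,1,0,0,0,0,-1],[0,1,0,0,0,0,-1],[0,1,0,0,0,0,-1]]]'
python3 - <<'E'
from h import *
go(.4221,-.2903,.0885)
E
```

```text
time_s: 45.5
tcp_pos: [0.4038, 0.2022, 0.0538]
eef_rot: [-179.9, -0.1, -3.8]
contact_force: [0.3, 0.2, 1.0]
gripper_width: 0.061
gripper_force: 0.0
time_s: 46.3
tcp_pos: [0.4026, 0.2011, 0.1638]
eef_rot: [180.0, 0.0, -3.8]
contact_force: [0.4, 0.2, -3.9]
gripper_width: 0.0574
gripper_force: 30.0
time_s: 47.1
tcp_pos: [0.3929, 0.0603, 0.172]
eef_rot: [180.0, 0.1, -3.8]
contact_force: [0.5, 0.5, -3.4]
gripper_width: 0.0571
gripper_force: 30.0
need [ 2.62 17.39  4.18] turn [0.01 0.02 0.01] | tcp [0.3929 0.0603 0.172 ] [ 1.8e+02  1.0e-01 -3.8e+00] w 0.0571 gf 30.0 F [ 0.5  0.5 -3.4] t 47.1
```

```bash

python3 -m pendant '[[[1,0.5,0,0,0,0,-1],[1,1,0,0,0,0,-1],[0.6,1,0,0,0,0,-1],[0,1,0,0,0,0,-1],[0,1,0,0,0,0,-1],[0,1,0,0,0,0,-1],[0,1,0,0,0,0,-1],[0,1,0,0,0,0,-1]]]' >/dev/null
python3 -m pendant '[[[0,1,0,0,0,0,-1],[0,1,0,0,0,0,-1],[0,1,0,0,0,0,-1],[0,1,0,0,0,0,-1],[0,1,0,0,0,0,-1],[0,1,0,0,0,0,-1],[0,1,0,0,0,0,-1],[0,1,0,0,0,0,-1]]]'  >/dev/null
python3 -m pendant '[[[0,1,0,0,0,0,-1],[0,0.9,0,0,0,0,-1],[0,0,0,0,0,0,-1],[0,0,0,0,0,0,-1],[0,0,0,0,0,0,-1],[0,0,0,0,0,0,-1],[0,0,0,0,0,0,-1],[0,0,0,0,0,0,-1]]]' 
python3 - <<'E'
from h import *
go(.4221,-.2903,.0885)
E
```

```text
time_s: 49.5
tcp_pos: [0.4233, -0.2883, 0.1728]
eef_rot: [-180.0, -0.0, -3.7]
contact_force: [-0.4, -0.2, -3.7]
gripper_width: 0.0574
gripper_force: 30.0
need [-0.05  0.1   4.22] turn [-0.   -0.    0.02] | tcp [ 0.4233 -0.2883  0.1728] [-180.    -0.    -3.7] w 0.0574 gf 30.0 F [-0.4 -0.2 -3.7] t 49.5
```

```bash

python3 -m pendant '[[[-0.05,0.1,0,0,0,0,-1],[0,0,0.9,0,0,0,-1],[0,0,0.9,0,0,0,-1],[0,0,0.8,0,0,0,-1],[0,0,0.6,0,0,0,-1],[0,0,0.4,0,0,0,-1],[0,0,0.3,0,0,0,-1],[0,0,0.1,0,0,0,-1]]]' 
python3 -m pendant '[[[0,0,0.05,0,0,0,-1],[0,0,0.05,0,0,0,-1],[0,0,0,0,0,0,-1],[0,0,0,0,0,0,-1],[0,0,0,0,0,0,-1],[0,0,0,0,0,0,-1],[0,0,0,0,0,0,-1],[0,0,0,0,0,0,-1]]]' 
python3 - <<'E'
from h import *
go(.4221,-.2903,.0885)
E
```

```text
time_s: 50.3
tcp_pos: [0.422, -0.2906, 0.0924]
eef_rot: [-180.0, 0.0, -3.8]
contact_force: [-0.6, -0.3, -3.5]
gripper_width: 0.0575
gripper_force: 30.0
time_s: 51.1
tcp_pos: [0.422, -0.2906, 0.0908]
eef_rot: [180.0, -0.0, -3.8]
contact_force: [-0.4, 0.1, -3.9]
gripper_width: 0.0572
gripper_force: 30.0
need [ 0.   -0.02  0.11] turn [ 0.   -0.    0.01] | tcp [ 0.422  -0.2906  0.0908] [180.   -0.   -3.8] w 0.0572 gf 30.0 F [-0.4  0.1 -3.9] t 51.1
```

```bash

python3 -m pendant '[[[0,0,0.05,0,0,0,-1],[0,0,0.05,0,0,0,-1],[0,0,0.02,0,0,0,-1],[0,0,0,0,0,0,-1],[0,0,0,0,0,0,-1],[0,0,0,0,0,0,-1],[0,0,0,0,0,0,-1],[0,0,0,0,0,0,-1]]]' 

```

```text
time_s: 51.9
tcp_pos: [0.422, -0.2906, 0.0887]
eef_rot: [180.0, -0.0, -3.8]
contact_force: [-2.6, 1.3, 5.7]
gripper_width: 0.0577
gripper_force: 30.0
```

```bash

python3 -m pendant '[[[0,0,-0.03,0,0,0,-0.1],[0,0,0,0,0,0,0.6],[0,0,0,0,0,0,1],[0,0,0,0,0,0,1],[0,0,0,0,0,0,1],[0,0,-0.5,0,0,0,1],[0,0,-1,0,0,0,1],[0,0,-1,0,0,0,1]]]'
python3 -m pendant '[[[0,0,-1,0,0,0,1],[0,0,-1,0,0,0,1],[0,-1,0,0,0,0,1],[0,-1,0,0,0,0,1],[0,-1,0,0,0,0,0],[1,-1,0,0,0,0,-0.3],[1,-1,0,0,0,0,-0.3],[1,-1,0,0,0,0,-0.3]]]' >/dev/null
python3 -m pendant '[[[1,-1,0,0,0,0,-0.3],[1,-1,0,0,0,0,-0.3],[1,-1,0,0,0,0,-0.3],[0,-1,0,0,0,0,-0.3],[0,-1,0,0,0,0,-0.3],[0,0,0,0,0,0,-0.3],[0,0,0,0,0,0,-0.3],[0,0,0,0,0,0,-0.3]]]'
python3 - <<'E'
from h import *
jars(("top","t6.png"))
go(.5394,-.033,.065)
E
```

```text
time_s: 52.7
tcp_pos: [0.4219, -0.2906, 0.14]
eef_rot: [180.0, 0.0, -3.8]
contact_force: [0.1, -0.6, 0.5]
gripper_width: 0.0877
gripper_force: 0.0
time_s: 54.3
tcp_pos: [0.5561, -0.0794, 0.1794]
eef_rot: [180.0, -0.0, -3.8]
contact_force: [-0.7, -0.2, -0.2]
gripper_width: 0.0305
gripper_force: 0.0
top green [405.3 222. ] 397 [ 0.4882 -0.293   0.1232] [0.043 0.045 0.013] 0.125 loc [ 0.02  -0.034]
top brass [405.6 250.7] 385 [ 0.4211 -0.291   0.1231] [0.044 0.044 0.006] 0.125 loc [ 0.023 -0.101]
top red [297.6 105.3] 63 [ 0.8015 -0.0456  0.0522] [0.049 0.011 0.004] 0.054 loc [-0.247  0.262]
top red [406.5 195.1] 391 [ 0.5529 -0.2985  0.123 ] [0.044 0.045 0.015] 0.125 loc [0.021 0.031]
top red [296.6 216.4] 163 [ 0.489  -0.0359  0.0628] [0.076 0.047 0.01 ] 0.066 loc [-0.236 -0.05 ]
top red [267.7 237.7] 79 [0.445  0.0291 0.0653] [0.031 0.017 0.005] 0.067 loc [-0.298 -0.098]
top red [276.4 236.5] 34 [0.4491 0.0088 0.065 ] [0.022 0.008 0.006] 0.067 loc [-0.278 -0.093]
top white [408.9 168. ] 329 [ 0.619  -0.3076  0.1236] [0.044 0.044 0.006] 0.125 loc [0.026 0.098]
top white [392.4 267.1] 
[... 411 characters left out ...]
 0.0234 0.0658] [0.036 0.034 0.013] 0.068 loc [-0.293 -0.089]
scene red [111.4 201.1] 271 [ 0.5629 -0.2959  0.1235] [0.047 0.044 0.016] 0.125 loc [0.018 0.041]
scene red [212.4 215.3] 199 [ 0.5496 -0.0413  0.0624] [0.126 0.048 0.013] 0.066 loc [-0.235  0.011]
scene red [209.  283.4] 164 [ 0.785  -0.0451  0.052 ] [0.095 0.016 0.005] 0.054 loc [-0.247  0.246]
scene white [150.4 177.1] 83 [ 0.3855 -0.232   0.0883] [0.009 0.071 0.009] 0.091 loc [-0.034 -0.14 ]
scene white [108.2 238.5] 199 [ 0.6676 -0.2835  0.0877] [0.012 0.127 0.009] 0.091 loc [-0.001  0.145]
need [-0.99 -2.27  5.71] turn [ 0. -0. -0.] | tcp [ 0.5561 -0.0796  0.1792] [180.   -0.   -3.8] w 0.0305 gf 0.0 F [-0.4 -0.6 -0.5] t 54.4
```

View pics/t6.png

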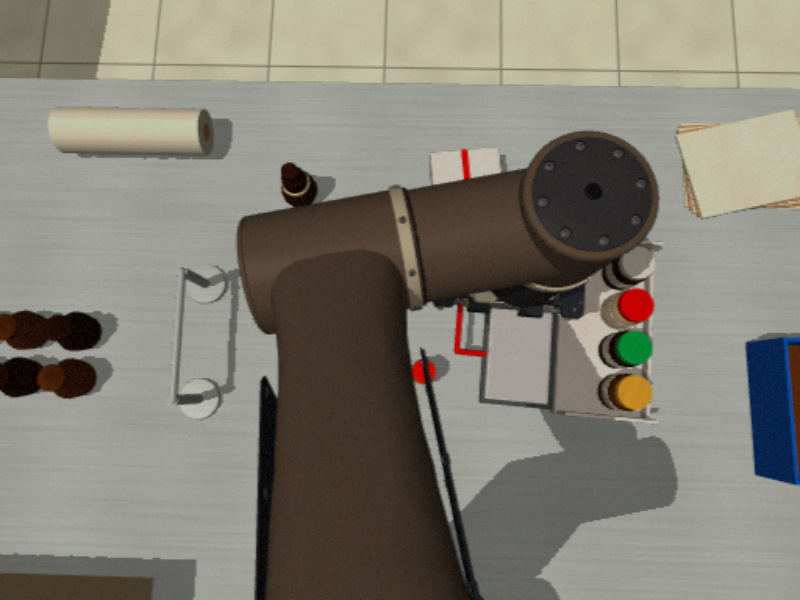

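All four jars stand in the row: white (633,265), red (635,303), green (632,347), brass (630,392). The front is still down. Next I'll grip the handle at (470,330) and shut the front.

```bash

python3 -m pendant '[[[-0.5,-1,0,0,0,0,-0.3],[-0.5,-1,0,0,0,0,-0.3],[0,-0.27,1,0,0,0,-0.3],[0,0,1,0,0,0,-0.3],[0,0,1,0,0,0,-0.3],[0,0,0.5,0,0,0,-0.3],[0,0,0,0,0,0,-0.3],[0,0,0,0,0,0,-0.3]]]' 10
python3 - <<'E'
from h import *
go(.5394,-.033,.065)
s,c=cap("scene");P=cloud(c);H=hsv(c)
m=(cv2.inRange(H,*RNG["red"])>0)&(P[...,1]<0)&(P[...,1]>-.05)&(P[...,0]<.65)&(P[...,2]<.1)
q=P[m];q=np.c_[[ (p-O)@CX for p in q],[(p-O)@CY for p in q],q[:,2]]
q=q[q[:,0]<np.percentile(q[:,0],10)+.012];print(len(q),np.percentile(q,[5,50,95],axis=0).round(4))
cv2.imwrite("pics/s7.png",cv2.resize(c["frame"][100:310,60:340],(800,600)))
E
```

```text
time_s: 55.2
tcp_pos: [0.5396, -0.0326, 0.1095]
eef_rot: [180.0, -0.0, -3.8]
contact_force: [-0.3, -0.5, 0.2]
gripper_width: 0.0304
gripper_force: 0.0
need [-0.01  0.02  2.22] turn [ 0.   -0.    0.01] | tcp [ 0.5396 -0.0326  0.1095] [180.   -0.   -3.8] w 0.0304 gf 0.0 F [-0.3 -0.5  0.2] t 55.2
103 [[-0.2453 -0.0563  0.0602]
 [-0.2418  0.0115  0.0646]
 [-0.2341  0.0654  0.067 ]]
```

View pics/s7.png

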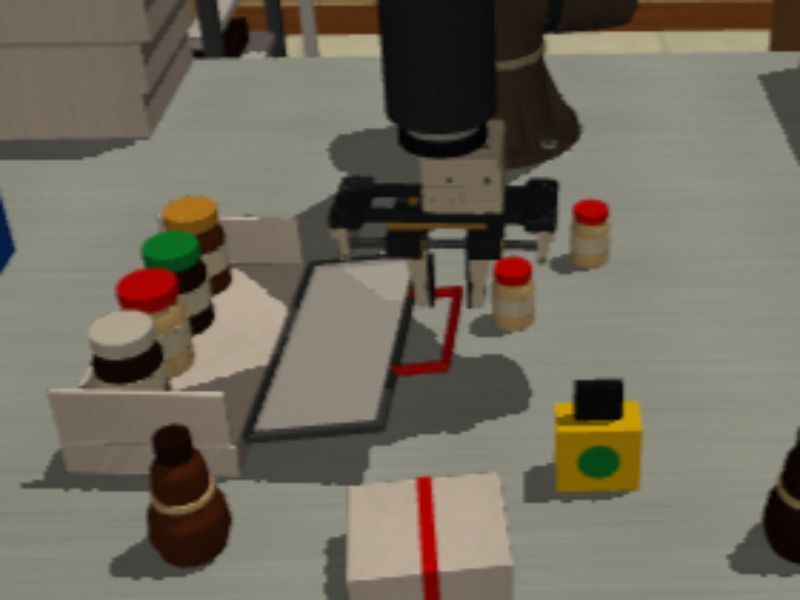

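The four jars stand at (125,350), (150,320), (175,280) and (197,245). The fingers at (420,280) and (478,280) straddle the bar at (440,330). Closing on it.

```bash

python3 -m pendant '[[[0,0,1,0,0,0,-0.3],[0,0,0.7,0,0,0,-0.3],[0,0,0.4,0,0,0,-0.3],[0,0,0,0,0,0,-1],[0,0,0,0,0,0,-1],[0,0,0,0,0,0,-1],[0,0,0,0,0,0,-1],[0,0,0,0,0,0,-1]]]' 10
python3 -m pendant '[[[0,0.07,-0.43,0,0,0,-1],[0,0.09,-0.43,0,0,0,-1],[0,0.11,-0.43,0,0,0,-1],[0,0.13,-0.42,0,0,0,-1],[0,0.15,-0.41,0,0,0,-1],[0,0.17,-0.4,0,0,0,-1],[0,0.2,-0.39,0,0,0,-1],[0,0.22,-0.38,0,0,0,-1]]]'
python3 -m pendant '[[[0,0.24,-0.37,0,0,0,-1],[0,0.25,-0.36,0,0,0,-1],[0,0.27,-0.34,0,0,0,-1],[0,0.28,-0.33,0,0,0,-1],[0,0.3,-0.32,0,0,0,-1],[0,0.32,-0.3,0,0,0,-1],[0,0.33,-0.28,0,0,0,-1],[0,0.35,-0.26,0,0,0,-1]]]'
python3 - <<'E'
from h import *
go(*(hand(1.1)+[0,0,.005]))
s=r.get_state();p=local(s["tcp_pos"]);print(p,np.arctan2(-.07-p[0],p[2]-.005-.035)+.47)
E
```

```text
time_s: 56.05
tcp_pos: [0.5397, -0.0334, 0.0679]
eef_rot: [179.9, -0.1, -3.7]
contact_force: [2.4, -8.2, 0.3]
gripper_width: 0.0096
gripper_force: 10.0
time_s: 56.85
tcp_pos: [0.5375, -0.0558, 0.1331]
eef_rot: [180.0, 0.0, -3.8]
contact_force: [1.5, -4.1, -6.3]
gripper_width: 0.0097
gripper_force: 10.0
time_s: 57.65
tcp_pos: [0.5347, -0.1011, 0.1853]
eef_rot: [-179.9, -0.0, -3.7]
contact_force: [-3.6, 9.5, 6.2]
gripper_width: 0.0091
gripper_force: 10.0
need [0.01 0.06 0.19] turn [-0.02 -0.01  0.02] | tcp [ 0.5347 -0.1011  0.1853] [-179.9   -0.    -3.7] w 0.0091 gf 10.0 F [-3.6  9.5  6.2] t 57.65
(np.float64(-0.174264561749795), np.float64(-0.00016426836123700273), np.float64(0.1852808041293923)) 1.0924908769621016
```

```bash

python3 -m pendant '[[[0,0.36,-0.22,0,0,0,-1],[0,0.37,-0.21,0,0,0,-1],[0,0.38,-0.2,0,0,0,-1],[0,0.39,-0.18,0,0,0,-1],[0,0.4,-0.17,0,0,0,-1],[0,0.41,-0.15,0,0,0,-1],[0,0.42,-0.13,0,0,0,-1],[0,0.42,-0.12,0,0,0,-1]]]'
python3 -m pendant '[[[0,0.43,-0.09,0,0,0,-1],[0,0.43,-0.07,0,0,0,-1],[0,0.43,-0.05,0,0,0,-1],[0,0.43,-0.03,0,0,0,-1],[0,0.46,0,0,0,0,-1],[0,0.46,0.02,0,0,0,-1],[0,0.46,0.03,0,0,0,-1],[0,0.46,0.05,0,0,0,-1]]]'
python3 - <<'E'
from h import *
go(*(hand(0)+[0,0,.007]))
s=r.get_state();p=local(s["tcp_pos"]);print(p,np.arctan2(-.07-p[0],p[2]-.007-.035)+.47)
E
```

```text
time_s: 58.45
tcp_pos: [0.5309, -0.1648, 0.2137]
eef_rot: [-180.0, -0.1, -3.7]
contact_force: [-2.9, 4.4, 6.9]
gripper_width: 0.0093
gripper_force: 10.0
time_s: 59.25
tcp_pos: [0.5258, -0.2364, 0.2144]
eef_rot: [-180.0, -0.0, -3.8]
contact_force: [-1.1, 3.0, 2.1]
gripper_width: 0.0095
gripper_force: 10.0
need [0.   2.4  0.82] turn [-0.   -0.    0.01] | tcp [ 0.5258 -0.2364  0.2144] [-180.    -0.    -3.8] w 0.0095 gf 10.0 F [-1.1  3.   2.1] t 59.25
(np.float64(-0.03869973655389904), np.float64(-4.6688003144238326e-05), np.float64(0.2144196988717325)) 0.290420333970812
```

```bash

python3 -m pendant '[[[0,0.42,0.09,0,0,0,-1],[0,0.42,0.11,0,0,0,-1],[0,0.41,0.13,0,0,0,-1],[0,0.4,0.15,0,0,0,-1],[0,0.39,0.17,0,0,0,-1],[0,0.39,0.18,0,0,0,-1],[0,0,0,0,0,0,-1],[0,0,0,0,0,0,-1]]]'
python3 - <<'E'
from h import *
go(*(hand(0)+[0,0,.007]))
s=r.get_state();p=local(s["tcp_pos"]);print(p,np.arctan2(-.07-p[0],p[2]-.007-.035)+.47)
E
```

```text
time_s: 60.05
tcp_pos: [0.5224, -0.2847, 0.1972]
eef_rot: [180.0, 0.0, -3.8]
contact_force: [-1.3, -0.6, -2.8]
gripper_width: 0.0094
gripper_force: 10.0
need [ 0.01 -0.02 -0.04] turn [0.   0.01 0.  ] | tcp [ 0.5224 -0.2847  0.1972] [180.    0.   -3.8] w 0.0094 gf 10.0 F [-1.3 -0.6 -2.8] t 60.05
(np.float64(0.009705104306337118), np.float64(-0.00023246231747057035), np.float64(0.19721411211268097)) -0.004402739107464637
```

```bash

python3 -m pendant '[[[0,0.1,0.05,0,0,0,-1],[0,0.1,0.05,0,0,0,-1],[0,0.05,0.03,0,0,0,-1],[0,0,0,0,0,0,-1],[0,0,0,0,0,0,-1],[0,0,0,0,0,0,-1],[0,0,0,0,0,0,-1],[0,0,0,0,0,0,-1]]]'

```

```text
time_s: 60.85
tcp_pos: [0.5227, -0.2859, 0.1961]
eef_rot: [-179.8, -0.1, -3.7]
contact_force: [-3.1, 18.3, 10.6]
gripper_width: 0.0092
gripper_force: 10.0
```

It's hard against its stop at about 18 N. Release, rise and check.

```bash

python3 -m pendant '[[[0,-0.1,-0.05,0,0,0,-0.3],[0,0,0,0,0,0,-0.3],[0,0,0,0,0,0,-0.3],[0,0,0,0,0,0,-0.3],[0,0,-0.4,0,0,0,-0.3],[0,0,-1,0,0,0,-0.3],[0,0,-1,0,0,0,-0.3],[0,0,-1,0,0,0,-0.3]]]'
python3 -m pendant '[[[0,-1,-1,0,0,0,0],[0,-1,0,0,0,0,0],[0,-1,0,0,0,0,0],[0.5,-1,0,0,0,0,0],[0.5,-1,0,0,0,0,0],[0.5,-1,0,0,0,0,0],[0.5,-1,0,0,0,0,0],[0.5,-1,0,0,0,0,0]]]'
python3 - <<'E'
from h import *
s,c=cap("scene");P=cloud(c);H=hsv(c)
cv2.imwrite("pics/s8.png",cv2.resize(c["frame"][100:310,40:320],(800,600)))
m=(cv2.inRange(H,*RNG["red"])>0)&(P[...,2]>.14)&(P[...,1]<-.15)
q=P[m];q=np.c_[(q-O)@CX,(q-O)@CY,q[:,2]];q=q[q[:,2]>.185];print(len(q),np.median(q,0))
print("fig/box/marker checks")
go(.677,.0885,.18)
v=P[(cv2.inRange(H,*RNG["yellow"])>0)&(np.abs(P[...,1]-.09)<.08)&(P[...,2]>.06)];print(v.min(0),v.max(0))
E
```

```text
time_s: 61.65
tcp_pos: [0.5224, -0.2875, 0.2654]
eef_rot: [180.0, -0.0, -3.8]
contact_force: [0.1, -0.5, 1.2]
gripper_width: 0.0307
gripper_force: 0.0
time_s: 62.45
tcp_pos: [0.5833, -0.1303, 0.2849]
eef_rot: [180.0, -0.0, -3.8]
contact_force: [-0.3, -0.5, 0.0]
gripper_width: 0.0439
gripper_force: 0.0
127 [0.00844406 0.00817754 0.19496789]
fig/box/marker checks
need [  3.89 -11.11   5.23] turn [-0.   -0.01  0.02] | tcp [ 0.5848 -0.1282  0.2845] [-1.8e+02 -1.0e-01 -3.7e+00] w 0.0438 gf 0.0 F [2.1 0.1 0.6] t 62.5
[0.66136456 0.05949061 0.06501149] [0.6803674  0.12517366 0.06836778]
```

View pics/s8.png

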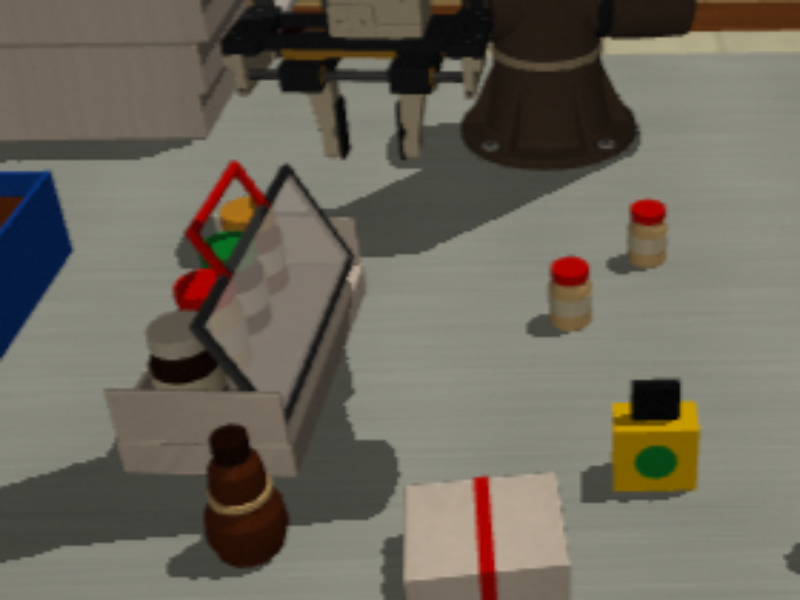

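The front is shut: handle at local (0.008, z 0.195), as expected, with all four jars upright behind it (185,350), (200,290), (230,250), (240,215). Now I'll refine the marker fin and the rail bar.

```bash
python3 - <<'E'
from h import *
caps={"top0":dict(np.load("top0.npz"))}
for n in("top","scene"): caps[n+"_now"]=cap(n)[1]
for n,c in caps.items():
    P=cloud(c);H=hsv(c);z=P[...,2]
    b=P[(z>.096)&(z<.105)&(np.abs(P[...,0]-.678)<.05)&(np.abs(P[...,1]-.088)<.04)]
    if len(b)>10: print(n,"fin top",len(b),np.round([(np.percentile(b,3,0)+np.percentile(b,97,0))/2],4),cv2.minAreaRect((b[:,:2]*1000).astype(np.float32)))
    q=P[(z>.112)&(z<.13)&(np.abs(P[...,1]-.4)<.04)&(np.abs(P[...,0]-.49)<.085)]
    if len(q)>20:
        f=np.polyfit(q[:,0]-.49,q[:,1],1);print(n,"bar",len(q),f,np.degrees(np.arctan(f[0])),"y span",np.percentile(q[:,1],[5,95]),"z",np.percentile(q[:,2],[5,95]))
    v=P[(cv2.inRange(H,*RNG["yellow"])>0)&(np.abs(P[...,1]-.09)<.08)&(z>.06)&(z<.07)]
    print(n,"roof",len(v),np.percentile(v,[2,98],axis=0).round(4).tolist() if len(v) else "")
print(r.get_state()["joints"])
go(.678,.0885,.18,-91.4)
E
```

```text
top0 fin top 77 [[0.681  0.0888 0.1004]] ((680.8263549804688, 88.47145080566406), (11.235753059387207, 38.072608947753906), 1.4477663040161133)
top0 bar 373 [0.01843987 0.40340504] 1.0564069811048162 y span [0.39857558 0.4097222 ] z [0.11555561 0.12282419]
top0 roof 227 [[0.663, 0.0568, 0.0623], [0.6999, 0.1228, 0.0692]]
top_now bar 374 [0.02003067 0.40335672] 1.1475195583137194 y span [0.3985207 0.4096863] z [0.11475203 0.12320336]
top_now roof 0 
scene_now fin top 76 [[0.6817 0.0907 0.0998]] ((681.7595825195312, 91.02546691894531), (37.34422302246094, 12.75670051574707), 86.62272644042969)
scene_now bar 177 [0.02166536 0.40364006] 1.2411397343474722 y span [0.399306   0.40983707] z [0.11553864 0.12348026]
scene_now roof 7 [[0.6634, 0.0603, 0.066], [0.6814, 0.1246, 0.0696]]
[ 6.14893647e+00  1.21144471e+01 -6.32299028e+00  7.94940344e-03
 -7.15623922e+01  8.01693783e+01]
need [  4.02 -11.21   5.22] turn [ 0.   -0.   21.93] | tcp [ 0.5834 -0.1301  0.2844] [180.   -0.   -3.7] w 0.0438 gf 0.0 F [-0.2 -0.7 -0.2] t 62.6
```

```bash

python3 -m pendant '[[[0.5,-1,0,0,0,0,0],[0.5,-1,0,0,0,0,0],[0.5,-1,0,0,0,0,0],[0.5,-1,0,0,0,0,0],[0.5,-1,0,0,0,0,0],[0.5,-1,0,0,0,0,0],[0.5,-1,0,0,0,0,0],[0.5,-1,0,0,0,0,0]]]' >/dev/null
python3 -m pendant '[[[0.15,-1,0,0,0,0,0],[0,-1,0,0,0,0,0],[0,-1,0,0,0,0,0],[0,-0.25,0,0,0,0,0],[0,0,0,0,0,1,0],[0,0,0,0,0,1,0],[0,0,0,0,0,1,0],[0,0,0,0,0,1,0]]]'
python3 -m pendant '[[[0,0,0,0,0,1,0],[0,0,0,0,0,1,0],[0,0,0,0,0,1,0],[0,0,0,0,0,1,0],[0,0,0,0,0,1,0],[0,0,0,0,0,1,0],[0,0,0,0,0,1,0],[0,0,0,0,0,1,0]]]'
python3 -m pendant '[[[0,0,0,0,0,1,0],[0,0,0,0,0,1,0],[0,0,0,0,0,1,0],[0,0,0,0,0,1,0],[0,0,0,0,0,1,0],[0,0,0,0,0,1,0],[0,0,0,0,0,1,0],[0,0,0,0,0,1,0]]]'
python3 -m pendant '[[[0,0,0,0,0,1,0],[0,0,0,0,0,0.85,0],[0,0,0.5,0,0,0,0],[0,0,1,0,0,0,0],[0,0,1,0,0,0,0],[0,0,1,0,0,0,0],[0,0,1,0,0,0,0],[0,0,0,0,0,0,0]]]'
python3 - <<'E'
from h import *
print(r.get_state()["joints"].round(1))
go(.681,.0892,.091,-91)
E
```

```text
time_s: 64.2
tcp_pos: [0.6802, 0.0884, 0.2845]
eef_rot: [-180.0, -0.0, -19.9]
contact_force: [0.6, 0.5, 0.1]
gripper_width: 0.0439
gripper_force: 0.0
time_s: 65.0
tcp_pos: [0.6801, 0.0884, 0.2845]
eef_rot: [-180.0, -0.0, -51.9]
contact_force: [0.6, -0.4, 0.5]
gripper_width: 0.0437
gripper_force: 0.0
time_s: 65.8
tcp_pos: [0.6801, 0.0884, 0.2845]
eef_rot: [-180.0, 0.0, -83.9]
contact_force: [-0.8, -0.5, 0.4]
gripper_width: 0.0438
gripper_force: 0.0
time_s: 66.6
tcp_pos: [0.6783, 0.0879, 0.1904]
eef_rot: [179.7, -0.1, -91.1]
contact_force: [0.1, -0.1, -0.7]
gripper_width: 0.0439
gripper_force: 0.0
[ 23.6  23.7  -2.2  -0.1 -64.4 -24.7]
need [-0.08 -0.16  4.97] turn [ 0.08 -0.02 -0.02] | tcp [0.6783 0.0879 0.1904] [ 1.797e+02 -1.000e-01 -9.110e+01] w 0.0439 gf 0.0 F [ 0.1 -0.1 -0.7] t 66.6
```

```bash

python3 -m pendant '[[[-0.05,-0.05,0.5,0,0,0,0],[0,0,1,0,0,0,0],[0,0,1,0,0,0,0],[0,0,1,0,0,0,0],[0,0,0.7,0,0,0,0],[0,0,0.4,0,0,0,0],[0,0,0.2,0,0,0,0],[0,0,0,0,0,0,0]]]' 20
python3 - <<'E'
from h import *
go(.681,.0892,.091,-91)
s,c=cap("scene")
cv2.imwrite("pics/s9.png",cv2.resize(c["frame"][160:300,190:375],(800,600)))
E
```

```text
time_s: 67.4
tcp_pos: [0.6817, 0.0893, 0.0983]
eef_rot: [-180.0, -0.0, -91.1]
contact_force: [0.1, -0.7, -0.2]
gripper_width: 0.0439
gripper_force: 0.0
need [0.01 0.03 0.36] turn [-0.   -0.   -0.04] | tcp [0.6817 0.0893 0.0983] [-180.    -0.   -91.1] w 0.0439 gf 0.0 F [ 0.1 -0.7 -0.2] t 67.4
```

View pics/s9.png

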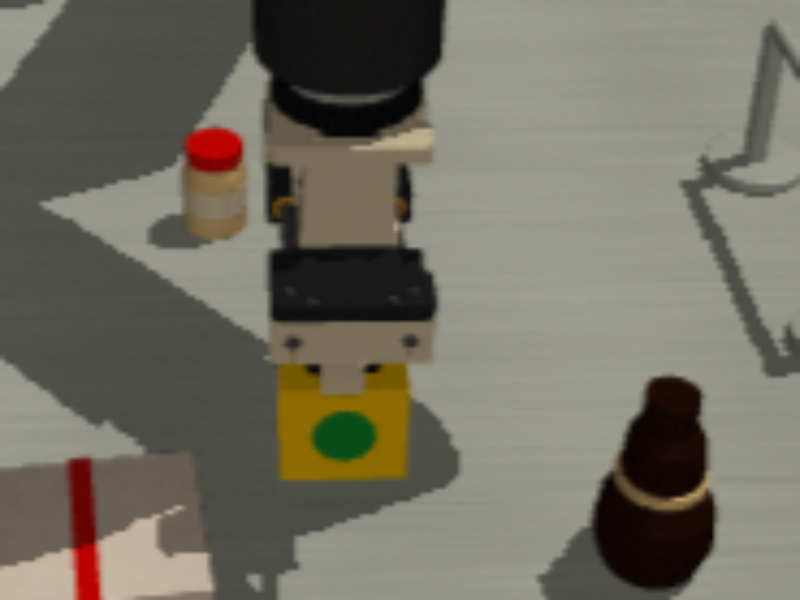

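The fingers (342,375) are centred on the fin of the yellow marker (343,430). Grip and lift.

```bash

python3 -m pendant '[[[0,0,0.2,0,0,0,0],[0,0,0.1,0,0,0,0],[0,0,0,0,0,0,-1],[0,0,0,0,0,0,-1],[0,0,0,0,0,0,-1],[0,0,0,0,0,0,-1],[0,0,0,0,0,0,-1],[0,0,0,0,0,0,-1]]]' 20
python3 -m pendant '[[[0,0,-0.5,0,0,0,-1],[0,0,-1,0,0,0,-1],[0,0,-1,0,0,0,-1],[0,0,-1,0,0,0,-1],[0,0,-1,0,0,0,-1],[0,0,-1,0,0,0,-1],[0,0,-1,0,0,0,-1],[0,0,-1,0,0,0,-1]]]'
python3 -m pendant '[[[0,0,-1,0,0,0,-1],[0,0,-1,0,0,-1,-1],[0,0,0,0,0,-1,-1],[0,0,0,0,0,-1,-1],[0,0,0,0,0,-1,-1],[0,0,0,0,0,-1,-1],[0,0,0,0,0,-1,-1],[0,0,0,0,0,-1,-1]]]'
python3 -m pendant '[[[0,0,0,0,0,-1,-1],[0,0,0,0,0,-1,-1],[0,0,0,0,0,-1,-1],[0,0,0,0,0,-1,-1],[0,0,0,0,0,-1,-1],[0,0,0,0,0,-1,-1],[0,0,0,0,0,-1,-1],[0,0,0,0,0,-1,-1]]]'
python3 -m pendant '[[[0,0,0,0,0,-1,-1],[0,0,0,0,0,-1,-1],[0,0,0,0,0,-1,-1],[0,0,0,0,0,-1,-1],[0,0,0,0,0,-1,-1],[0,0,0,0,0,-1,-1],[0,0,0,0,0,-1,-1],[0,0,0,0,0,-1,-1]]]'
python3 - <<'E'
from h import *
go(.491,.4035,.265,1.15)
E
```

```text
time_s: 68.25
tcp_pos: [0.6813, 0.0892, 0.092]
eef_rot: [180.0, -0.0, -91.2]
contact_force: [0.6, -0.6, -0.7]
gripper_width: 0.0116
gripper_force: 20.0
time_s: 69.05
tcp_pos: [0.6813, 0.0892, 0.2438]
eef_rot: [-180.0, 0.0, -91.2]
contact_force: [0.1, 0.5, -0.3]
gripper_width: 0.012
gripper_force: 20.0
time_s: 69.85
tcp_pos: [0.6813, 0.0892, 0.2829]
eef_rot: [-180.0, -0.0, -63.0]
contact_force: [-0.5, -0.1, -1.3]
gripper_width: 0.0119
gripper_force: 20.0
time_s: 70.65
tcp_pos: [0.6813, 0.0892, 0.2829]
eef_rot: [-180.0, -0.0, -31.0]
contact_force: [-0.2, -0.1, -1.0]
gripper_width: 0.0121
gripper_force: 20.0
time_s: 71.45
tcp_pos: [0.6813, 0.0892, 0.2829]
eef_rot: [-180.0, -0.0, 1.0]
contact_force: [0.2, 0.7, -1.3]
gripper_width: 0.0123
gripper_force: 20.0
need [ -9.24 -15.88   0.89] turn [-0.   -0.   -0.04] | tcp [0.6813 0.0892 0.2829] [-180.   -0.    1.] w 0.0123 gf 20.0 F [ 0.2  0.7 -1.3] t 71.45
```

```bash

python3 -m pendant '[[[-0.5,-1,0,0,0,0,-1],[-0.7,-1,0,0,0,0,-1],[-0.7,-1,0,0,0,0,-1],[-0.7,-1,0,0,0,0,-1],[-0.7,-1,0,0,0,0,-1],[-0.7,-1,0,0,0,0,-1],[-0.7,-1,0,0,0,0,-1],[-0.7,-1,0,0,0,0,-1]]]' >/dev/null
python3 -m pendant '[[[-0.7,-1,0,0,0,0,-1],[-0.7,-1,0,0,0,0,-1],[-0.7,-1,0,0,0,0,-1],[-0.7,-1,0,0,0,0,-1],[-0.7,-1,0,0,0,0,-1],[-0.35,-1,0,0,0,0,-1],[0,-1,0,0,0,0,-1],[0,-0.85,0,0,0,0,-1]]]' 
python3 -m pendant '[[[0,0,0,0,0,0,-1],[0,0,0.5,0,0,0,-1],[0,0,0.5,0,0,0,-1],[0,0,0,0,0,0,-1],[0,0,0,0,0,0,-1],[0,0,0,0,0,0,-1],[0,0,0,0,0,0,-1],[0,0,0,0,0,0,-1]]]' 
python3 - <<'E'
from h import *
go(.491,.4035,.153,1.15)
for n in("scene","top"):
    s,c=cap(n);P=cloud(c);H=hsv(c)
    v=P[(cv2.inRange(H,*RNG["yellow"])>0)&(np.abs(P[...,1]-.4)<.1)&(P[...,2]>.1)]
    if len(v):print(n,len(v),np.percentile(v,[3,50,97],axis=0).round(4).tolist())
    if n=="scene":cv2.imwrite("pics/s10.png",cv2.resize(c["frame"][90:270,300:460],(711,600)) if 0 else cv2.resize(c["frame"][90:270,280:480],(667,600)))
E
```

```text
time_s: 73.05
tcp_pos: [0.4919, 0.4049, 0.2828]
eef_rot: [-180.0, -0.0, 0.9]
contact_force: [0.2, -0.1, -1.3]
gripper_width: 0.0117
gripper_force: 20.0
time_s: 73.85
tcp_pos: [0.4919, 0.4035, 0.2626]
eef_rot: [-180.0, -0.0, 0.8]
contact_force: [0.0, -0.3, -0.3]
gripper_width: 0.012
gripper_force: 20.0
need [-0.05  0.    5.48] turn [-0.01 -0.01 -0.08] | tcp [0.4919 0.4035 0.2626] [-180.    -0.     0.8] w 0.012 gf 20.0 F [ 0.  -0.3 -0.3] t 73.85
scene 7 [[0.5088, 0.3865, 0.1798], [0.5246, 0.3878, 0.2054], [0.5261, 0.4208, 0.2304]]
top 69 [[0.4569, 0.3818, 0.222], [0.4596, 0.392, 0.2354], [0.5181, 0.4187, 0.2372]]
```

View pics/s10.png

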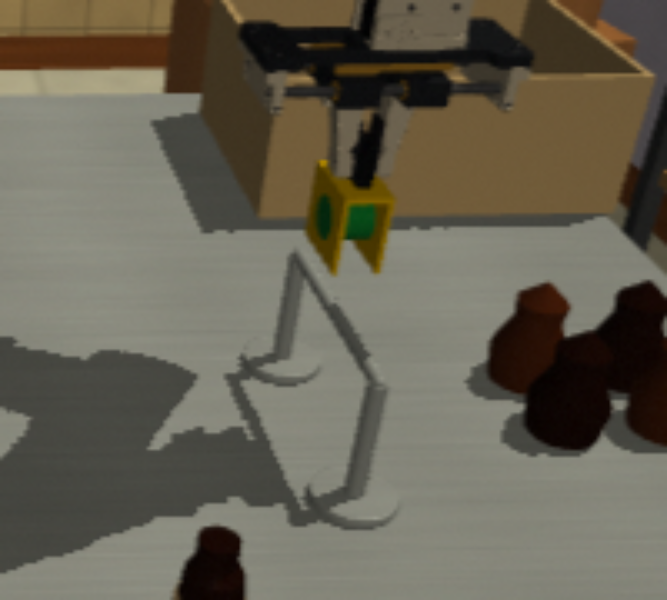

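The marker (350,215) hangs over the rail with its legs along the bar, measured y 0.384–0.421 against bar 0.4035. I'll lower it.

```bash

python3 -m pendant '[[[0,0,0.5,0,0,0,-1],[0,0,0.8,0,0,0,-1],[0,0,0.8,0,0,0,-1],[0,0,0.8,0,0,0,-1],[0,0,0.8,0,0,0,-1],[0,0,0.6,0,0,0,-1],[0,0,0.4,0,0,0,-1],[0,0,0.2,0,0,0,-1]]]' 
python3 -m pendant '[[[0,0,0.1,0,0,0,-1],[0,0,0.1,0,0,0,-1],[0,0,0.1,0,0,0,-1],[0,0,0,0,0,0,-1],[0,0,0,0,0,0,-1],[0,0,0,0,0,0,-1],[0,0,0,0,0,0,-1],[0,0,0,0,0,0,-1]]]' 

```

```text
time_s: 74.75
tcp_pos: [0.4916, 0.4033, 0.1632]
eef_rot: [180.0, 0.0, 0.8]
contact_force: [-0.2, -0.5, -1.4]
gripper_width: 0.012
gripper_force: 20.0
time_s: 75.55
tcp_pos: [0.4918, 0.4036, 0.1583]
eef_rot: [-180.0, -0.0, 0.8]
contact_force: [-0.3, -0.1, -0.8]
gripper_width: 0.0116
gripper_force: 20.0
```

```bash

python3 -m pendant '[[[0,0,0.1,0,0,0,-1],[0,0,0.1,0,0,0,-1],[0,0,0.03,0,0,0,-1],[0,0,0,0,0,0,-1],[0,0,0,0,0,0,-1],[0,0,0,0,0,0,-1],[0,0,0,0,0,0,-1],[0,0,0,0,0,0,-1]]]' 
python3 -m pendant '[[[0,0,0.03,0,0,0,-1],[0,0,0.03,0,0,0,-1],[0,0,0,0,0,0,-1],[0,0,0,0,0,0,-1],[0,0,0,0,0,0,-1],[0,0,0,0,0,0,-1],[0,0,0,0,0,0,-1],[0,0,0,0,0,0,-1]]]' 

```

```text
time_s: 76.35
tcp_pos: [0.4918, 0.4035, 0.1536]
eef_rot: [-180.0, -0.0, 0.8]
contact_force: [0.6, -0.2, -1.3]
gripper_width: 0.0119
gripper_force: 20.0
time_s: 77.15
tcp_pos: [0.4919, 0.4036, 0.1529]
eef_rot: [-180.0, -0.0, 0.8]
contact_force: [-2.0, -0.7, 5.5]
gripper_width: 0.0121
gripper_force: 20.0
```

It's resting on the bar. Open, rise and check.

```bash

python3 -m pendant '[[[0,0,-0.02,0,0,0,-0.6],[0,0,0,0,0,0,-0.3],[0,0,0,0,0,0,0],[0,0,0,0,0,0,0],[0,0,-0.5,0,0,0,0],[0,0,-1,0,0,0,0],[0,0,-1,0,0,0,0],[0,0,-1,0,0,0,0]]]' 
python3 -m pendant '[[[0,0,-1,0,0,0,0],[0,0,-1,0,0,0,0],[0,0,-1,0,0,0,0],[0,0,0,0,0,0,0],[0,0,0,0,0,0,0],[0,0,0,0,0,0,0],[0,0,0,0,0,0,0],[0,0,0,0,0,0,0]]]' 
python3 - <<'E'
from h import *
s,c=cap("scene");P=cloud(c);H=hsv(c)
cv2.imwrite("pics/s11.png",cv2.resize(c["frame"],(800,600)))
v=P[(cv2.inRange(H,*RNG["yellow"])>0)&(np.abs(P[...,1]-.4)<.1)&(P[...,2]>.03)];print(len(v),np.percentile(v,[2,50,98],axis=0).round(4).tolist())
m=(cv2.inRange(H,*RNG["red"])>0)&(P[...,2]>.185)&(P[...,1]<-.15);print(np.median(P[m],0),local(np.median(P[m],0)))
E
```

```text
time_s: 77.95
tcp_pos: [0.4919, 0.4035, 0.2243]
eef_rot: [-180.0, -0.0, 0.8]
contact_force: [0.6, 0.4, 0.9]
gripper_width: 0.0439
gripper_force: 0.0
time_s: 78.75
tcp_pos: [0.4917, 0.4033, 0.2821]
eef_rot: [179.9, 0.0, 0.8]
contact_force: [0.0, -0.6, 0.2]
gripper_width: 0.0435
gripper_force: 0.0
8 [[0.4616, 0.3914, 0.0739], [0.507, 0.3965, 0.1004], [0.5236, 0.4248, 0.1246]]
[ 0.53382101 -0.28464824  0.19486991] (np.float64(0.008929470465976462), np.float64(0.011137538618571991), np.float64(0.19486991427053918))
```

View pics/s11.png

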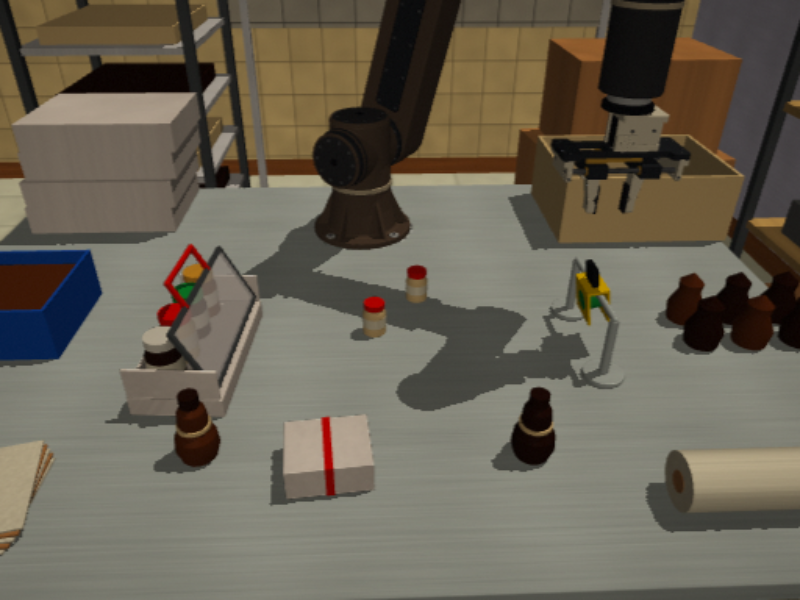

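The marker straddles the bar at (592,290), the front is shut with the jars standing behind it, and the bystanders haven't moved. The gripper is clear, so I'm handing in.

```bash
python3 -c "
from plant import r
print(r.close_job())"
```

```text
the job is handed in; nothing more can be done
None
```

The job is handed in (no verdict was returned): the last camera view shows all four jars upright in the shut case, the marker over the rail, and the figures and gift box not visibly moved.

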